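# Set the T-slot length stop to a sample piece

## Task

Set the length stop of the bench jig to the wooden sample piece: lift the stop off its parking block, pass the T-shaped foot of its bolt through the slot of the rail on the free side of the sample, and slide the stop along the rail until it has pushed the sample snugly home against the brass button of the end block's adjusting screw. Then press the red wing knob down against its spring, turn it a quarter turn clockwise and let go, so that the stop holds there with no play; use only light force, and leave the other things on the bench alone.

Things in the scene. Friction and masses are not known exactly. Their poses are not given: they have to be found in the camera images.
- jig: Fixed plywood board 120 (x) x 340 (y) mm, top 24 mm above the bench. Origin: on the bench under the slot's centre line, 190 mm from the -y end, 150 mm from the +y end. A dark fence strip 16 mm wide and high stands on it, face toward the slot at x = +23.5 mm, y -170 to +130; a dark end block 60 mm wide, 30 mm thick, 26 mm high stands across the slot at the -y end, with an adjusting screw through it
- end_face (a point): Point on the board's top surface, on the slot's centre line, where the face of the end block stands (jig frame 0, -155, 24 mm). Axes as the jig's: +y along the slot away from the end block, z up. The brass button (16 mm across, centre 11 mm above this point) of the adjusting screw stands out from the face by 4 to 30 mm, set differently each time, no reading; it does not give
- slot_end (a point): Far (+y) end of the slot, centre line, board's top surface (jig frame 0, 150, 24 mm). The aluminium T-slot rail runs from here along y the whole board, flush with its top, ends capped: slot 10 mm wide, lips 4 mm thick, chamber below them 26 mm wide, 13 mm deep
- rest: Fixed medium-brown wooden parking block 72 (x) x 100 (y) x 26 mm high, with a groove 17 mm wide and 18 mm deep along its y axis, in which the foot of the stop hangs at the start. Origin: centre of its underside
- stop: Length stop, loose, 0.23 kg with knob: dark hardwood block 36 (x) x 50 (y) x 25 mm high, alloy faces at y = +25 and -25 mm, the same either way round. Origin: centre of its flat underside, which sits on the board's top when seated. A key 8 mm wide (x), 30 mm long (y), 3 mm deep below it fits between the lips of the slot. At the start it stands on the parking block, T-foot along its y
- foot (a point): Tip of the T-head of the steel bolt that runs down through the stop, below the key: head 20 mm long, 8 mm wide, 7 mm high, nose tapered (top 3.2 mm, tip 10.2 mm under the block's underside while the knob is not pressed). Its y axis lies along the head
- knob_top (a point): Centre of the top of the red wing knob on the bolt, 67 mm above the block's underside (less while pressed); y axis along the wing, turns with it. Wing 12 mm thick, 40 mm long, 29 mm high, on a round collar 32 mm across whose top is 27.5 mm below this point. The wing, white line on top, lies the same way as the T-head
- stop_knob (a joint): Turn of wing knob and T-head in the block (rad): 0 = along the block's y axis, so along the slot (passes); grows clockwise seen from above to its limit 1.571 = crosswise under the lips (holds). Slight friction (0.02 N m) keeps it where it is left
- stop_plunge (a joint): How far knob and bolt are pressed down in the block (m), 0 to 0.0045. A spring lifts them: 8 N to start, 2 N per mm more, 17 N at the limit. On the seated stop the head clears the lips beyond 0.8 mm (turn it at 2 mm or more, about 12 to 16 N); turned and let go, the spring draws the head up under the lips at about 0.8 mm
- sample: Sample piece: pale wooden block 45 (x) x 120 (y) x 22 mm high, 0.08 to 0.17 kg, loose, lying flat on the board over the slot beside the fence, its length along the slot, at first 5 to 46 mm short of the brass button. Origin: centre of its underside, 64 to 90 mm from the end block's face when home
- pencil: Red flat carpenter's pencil, 11 x 163 x 8 mm, loose bystander. Origin: centre of its underside
- sanding_block: Wooden sanding block 62 x 100 x 30 mm, loose bystander. Origin: centre of its underside
- screwdriver: Screwdriver with amber-brown wooden handle, 29 x 212 x 31 mm, loose bystander. Origin: centre of its underside
- offcut_long: Reddish brown offcut 30 x 170 x 20 mm, loose bystander. Origin: centre of its underside
- offcut_short: Pale offcut 40 x 85 x 30 mm, loose bystander. Origin: centre of its underside
Things that resemble listed ones, but are neither listed nor needed, are in the scene too. What is shaped like the stop but green is not meant. What is shaped like the sample but green is not meant.

How it is judged (in metres and radians):
On the way, in this order (a step that is already met when the one before it is completed fails the run):
1. The foot of the stop is through the slot and the stop sits on the rail, the knob not yet turned (z of stop in the frame of end_face below 0.002 m and x of stop in the frame of end_face between -0.003 and 0.003 m and angle between the y axis of stop and the y axis of jig, either way round below 0.08 rad and value of joint stop_knob below 0.3 rad), for 0.1 s.
2. The stop, still not turned, has been slid up so that the sample is home against the brass button (all of step 1 and y of screw_stop_c0 in the frame of sample above -0.0635 m and y of stop in the frame of sample below 0.0865 m and x of sample in the frame of end_face above -0.006 m and angle between the y axis of sample and the y axis of jig, either way round below 0.06 rad and z of sample in the frame of end_face below 0.002 m), for 0.1 s.
3. The knob is turned a quarter turn with the stop in place (z of each of stop, sample in the frame of end_face below 0.002 m and x of stop in the frame of end_face between -0.003 and 0.003 m and angle between the y axis of stop and the y axis of jig, either way round below 0.08 rad and y of screw_stop_c0 in the frame of sample above -0.0635 m and y of stop in the frame of sample below 0.0865 m and x of sample in the frame of end_face above -0.006 m and angle between the y axis of sample and the y axis of jig, either way round below 0.06 rad and value of joint stop_knob above 1.3 rad), for 0.1 s.
At the end, for the whole second after the job is handed in: The stop sits on the rail (within 2 mm, square), knob turned at least 1.3 rad and sprung back (plunge 0.2 to 2 mm); the sample lies flat along the fence, within 1.5 mm of the brass button (its centre 2 mm behind its face) and within 1.5 mm of the stop; all released and at rest (all of step 3 and value of joint stop_plunge between 0.0002 and 0.002 m and linear speed of each of stop, sample below 0.01 m/s); the robot touches nothing.
It fails at once if The sample is squeezed by the stop with more than 15 N (contact force between stop and sample above 15 N).
It fails at once if The block of the stop is pressed down on the board with more than 35 N (contact force between stop_c0 and jig above 35 N).
It fails at once if Another thing on the bench is moved by more than 30 mm (distance of any of pencil, sanding_block, screwdriver, offcut_long, offcut_short from where it was at the start of the episode above 0.03 m).
It also fails if it takes over 48 s, if anything falls off the work surface, if the arm or the gripper's body presses on something with over 40 N, if the wrist force passes 120 N, or if a joint passes its speed limit or range.

## Robot

A 6-joint arm with a two-finger parallel gripper is mounted at the origin on the work surface; the furniture and walls round the work are solid. World frame = base frame: x ahead of the robot, y to its left, z up, the work surface at z = 0. Lengths are in mm, angles in rad, forces in N, time in s.
With the tool pointing down it reaches from about 300 to 775 mm from the base axis. Payload 14.6 kg.
Tool frame: the origin (TCP) lies midway between the tips of the shut fingers; the grasp point (between the pads) lies 19 mm behind it (pinch_z is the distance from the TCP to the grasp point, in mm); z points along the fingers, y is the direction in which the jaws open and shut (so a half turn about z gives the same grasp; the last joint's range is limited). The gripper opens to 94 mm and grips with 3 to 60 N. Pads are 16 mm wide; open, the fingers measure 119 mm over their backs; the gripper's body (75 mm by 177 mm) begins 78 mm behind the grasp point.
Start: joints at [1.091, 0.3, 1.521, -0, 1.321, -0.067], TCP at [220.643, 503.792, 205.446] pointing down, gripper open.
Joint ranges: [-3.03, 3.03], [-0.79, 2.21], [0.23, 2.52], [-1.04, 4.18], [0, 3.07], [-2.55, 2.55]. Speed limits (rad/s): [2.22, 2.22, 2.57, 3.14, 3.14, 3.14].

## Interface

Orientations are given as [roll, pitch, yaw] about the fixed x, y, z axes, in that order (R = Rz(yaw) Ry(pitch) Rx(roll)).
In Python, from cell import read_state, camera, sign_off, pinch_z gives the robot as it stands. The module is installed in compiled form; this text tells all that it offers.
- The arm moves only by the tool servo_tool, never from a script. Its argument "series" is a list of rows, each a list of 6 numbers: the shift along the tool's x, y, z in cm, then the turn, a rotation vector about the tool's x, y, z in rad. In form: [[tx, ty, tz, rx, ry, rz], ...]. A call has exactly 10 rows; each row is the pose to reach, as a shift and turn from the pose commanded when the call began, along the tool's axes at that moment; what a row does not reach only later rows make up. A row lasts 1/12 s, in which the tool goes at most 41.7 mm and 7.16 degrees, less where a joint would pass 70% of its speed; a pose out of reach is approached as far as the arm can. A call with a gripper value outside its range is refused whole. "gripper" is the finger opening in cm, from 0 to 9.4, set as the call begins (left out, the last holds). The fingers move at their own pace and stop on an object; "grip_force" is the grip in N (left out, the last holds). Time passes only in rows, so rows that repeat a pose let the fingers close, or fill a call up. It gives the time, the measured TCP pose, the force and the opening at its end, in the units of the state.
- read_state(): the state, without advancing time (a new reading comes with each control period).
- camera(name): name is "side" or "top"; returns a dict with "pixels" (400x640x3 uint8, red, green, blue), "fx", "fy", "cx", "cy" (pixels), "pose" (4x4, takes a point from camera to world coordinates). Camera axes: x right, y down, z forward; pixel columns grow to the right and rows downward; lengths in mm; the calibration is good to about 2 mm. A picture is of the moment at which its call begins. There is no depth.
- sign_off(): hands the job in, once; it reports no verdict.
The state is a dict: "clock": time; "joints": joint angles; "qd": joint speeds; "effort": joint torques, N m; "eef_pos": TCP position; "eef_rot": TCP orientation; "wrist_force": force on the tool from outside, world axes, zero at the start; "moment": the same for the moment, N m; "finger_gap": finger opening in mm.
Only numpy, scipy, OpenCV 4.12 (cv2) and the standard library are available. Lean on these libraries where they do the work, as an engineer would, in place of code of your own. Each camera call takes 0.05 s, during which the arm holds its last target.

## Working session

There is one attempt and no reset: what is moved stays moved. The work goes in short steps, Python scripts to look and compute and a tool call to move; the robot and the scene stay as the last step left them, time stands still between calls to the robot, and variables do not carry over. Pictures are saved under pics/ and viewed, and the job is handed in when it is done.

Besides the shell and the picture viewer there is one more tool, called after "Emit:" as name(argument=value, ...) on one line, values as JSON. servo_tool: Moves the arm, as the interface text tells. Its arguments: {"type":"object","properties":{"series":{"type":"array"},"gripper":{"type":"number"},"grip_force":{"type":"number"}},"required":["series"]}

```bash
mkdir -p pics
python3 - <<'E'
from cell import read_state, camera, pinch_z
import cv2, numpy as np, pickle
s=read_state(); print(s); print(pinch_z if not callable(pinch_z) else pinch_z())
for n in ("side","top"):
    c=camera(n); cv2.imwrite(f"pics/{n}0.png",c["pixels"][:,:,::-1]); pickle.dump(c,open(f"{n}0.pkl","wb"))
    print(n,c["fx"],c["fy"],c["cx"],c["cy"],np.round(c["pose"],4).tolist())
E
```

```text
{'clock': 0.0, 'joints': array([ 1.09141045e+00,  3.00483639e-01,  1.52157417e+00, -2.05260371e-05,
        1.32070376e+00, -6.65966252e-02]), 'qd': array([ 0.00161498, -0.00044885, -0.0010532 ,  0.00109979,  0.00065541,
        0.00133004]), 'effort': array([-7.90186514e-04, -5.31798220e+01, -3.52732229e+01,  7.08582834e-02,
        2.43041193e-02, -1.08804354e-04]), 'eef_pos': array([220.52610861, 503.56754866, 204.88237957]), 'eef_rot': array([-3.14042500e+00, -5.79509274e-05,  2.72880846e+00]), 'wrist_force': array([ 0.59406645, -0.44414358,  0.21840876]), 'moment': array([-0.03608151, -0.02526765,  0.06291967]), 'finger_gap': 94.1160788301162}
18.8
side 400.75796669434686 400.75796669434686 321.36769252624146 197.9252123383587 [[0.9833, -0.0967, 0.1544, 361.7307], [-0.1819, -0.4742, 0.8614, -1396.2216], [-0.0101, -0.8751, -0.4839, 801.4255], [0.0, 0.0, 0.0, 1.0]]
top 455.9112101996896 455.9112101996896 322.21205062122 198.38426432457214 [[-0.005, -0.9873, 0.1587, 378.9367], [-0.9998, 0.002, -0.019, -75.6711], [0.0184, -0.1588, -0.9871, 1416.9434], [0.0, 0.0, 0.0, 1.0]]
```

View pics/side0.png

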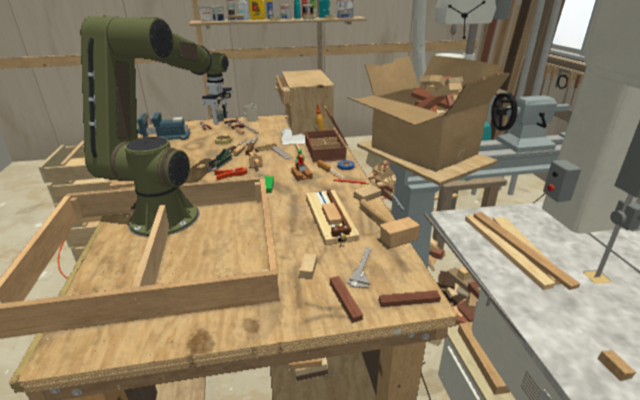

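View pics/top0.png

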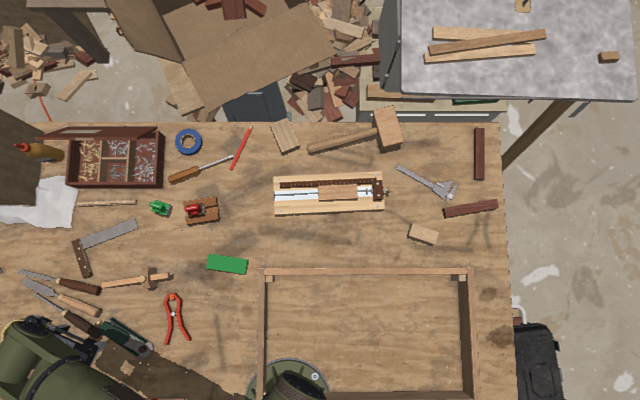

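Run:
```python
import cv2
t=cv2.imread("pics/top0.png"); s=cv2.imread("pics/side0.png")
cv2.imwrite("pics/c1.png",cv2.resize(t[165:225,260:395],None,fx=5.9,fy=5.9,interpolation=cv2.INTER_CUBIC))
cv2.imwrite("pics/c2.png",cv2.resize(t[185:235,140:230],None,fx=8,fy=8,interpolation=cv2.INTER_CUBIC))
cv2.imwrite("pics/c3.png",cv2.resize(s[140:250,225:365],None,fx=5.4,fy=5.4,interpolation=cv2.INTER_CUBIC))
```

```text
(no output)
```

View pics/c1.png

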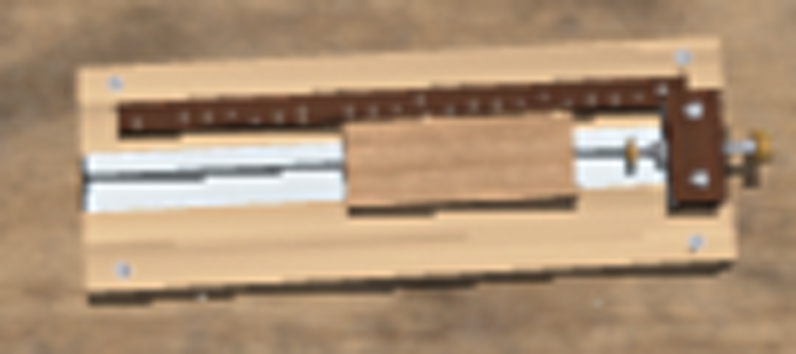

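View pics/c2.png

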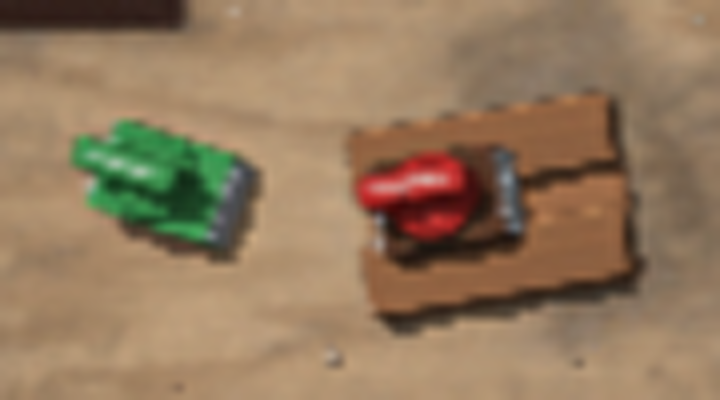

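View pics/c3.png

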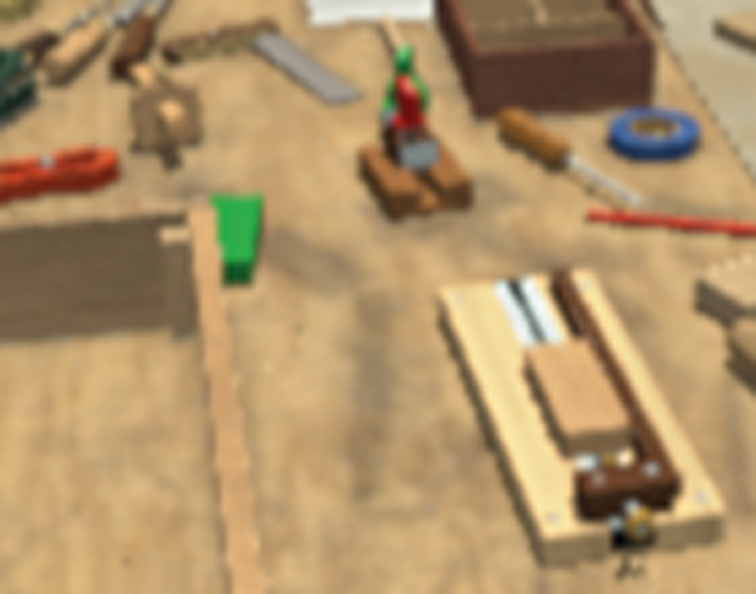

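```bash
cat > h.py <<'E'
import numpy as np, pickle, cv2
def ray(c,u,v):
    d=c["pose"][:3,:3]@np.array([(u-c["cx"])/c["fx"],(v-c["cy"])/c["fy"],1.]); return c["pose"][:3,3],d/np.linalg.norm(d)
def onz(c,u,v,z):
    o,d=ray(c,u,v); return o+d*(z-o[2])/d[2]
def proj(c,p):
    q=c["pose"][:3,:3].T@(np.array(p,float)-c["pose"][:3,3]); return np.array([c["fx"]*q[0]/q[2]+c["cx"],c["fy"]*q[1]/q[2]+c["cy"]])
def load(n): return pickle.load(open(n,"rb"))
E
python3 - <<'E'
from h import *
c=load("top0.pkl"); im=c["pixels"].astype(float)
# pixel-center convention: pixel (i,j) center at i (assume), crop resize shift handled
# slot dark line left of sample
g=im.sum(2)/3
pts=[]
for u in range(277,316,3):
    print(u, g[186:206,u].astype(int).tolist())
hsv=cv2.cvtColor(c["pixels"],cv2.COLOR_RGB2HSV)
m=((hsv[:,:,0]<6)|(hsv[:,:,0]>174))&(hsv[:,:,1]>150)&(hsv[:,:,2]>90)
ys,xs=np.nonzero(m[195:225,178:225]); print(list(zip((xs+178).tolist(),(ys+195).tolist())))
E
```

```text
277 [185, 186, 189, 191, 199, 235, 238, 235, 163, 137, 241, 237, 235, 234, 225, 185, 186, 191, 195, 195]
280 [68, 58, 108, 195, 200, 237, 237, 233, 134, 134, 239, 237, 233, 233, 226, 186, 186, 192, 194, 192]
283 [92, 39, 107, 199, 200, 237, 237, 235, 124, 133, 240, 237, 233, 232, 210, 185, 187, 192, 195, 186]
286 [58, 40, 118, 202, 211, 238, 237, 234, 106, 132, 241, 236, 233, 233, 211, 185, 187, 191, 194, 185]
289 [56, 42, 120, 200, 209, 235, 236, 226, 108, 132, 240, 236, 233, 236, 200, 183, 188, 192, 194, 185]
292 [54, 91, 199, 202, 219, 235, 235, 198, 102, 133, 239, 234, 234, 238, 187, 182, 188, 191, 194, 188]
295 [45, 96, 199, 200, 223, 233, 233, 160, 134, 235, 238, 230, 233, 233, 186, 182, 187, 191, 195, 186]
298 [35, 99, 199, 200, 230, 233, 234, 162, 132, 235, 234, 229, 233, 227, 183, 183, 187, 191, 194, 185]
301 [36, 108, 201, 203, 238, 234, 233, 129, 129, 236, 235, 230, 233, 219, 183, 183, 187, 191, 192, 184]
304 [36, 111, 199, 200, 234, 235, 233, 122, 131, 238, 234, 231, 232, 210, 182, 183, 187, 190, 190, 183]
307 [42, 118, 202, 212, 233, 235, 231, 114, 173, 236, 233, 231, 23
[... 410 characters left out ...]
06), (188, 206), (189, 206), (190, 206), (191, 206), (192, 206), (194, 206), (195, 206), (196, 206), (197, 206), (185, 207), (186, 207), (187, 207), (188, 207), (189, 207), (196, 207), (197, 207), (185, 208), (192, 208), (193, 208), (194, 208), (195, 208), (196, 208), (197, 208), (185, 209), (186, 209), (187, 209), (188, 209), (189, 209), (190, 209), (191, 209), (192, 209), (193, 209), (185, 210), (186, 210), (187, 210), (188, 210), (193, 211), (194, 211), (195, 211), (196, 211), (197, 211), (191, 212), (192, 212), (193, 212), (194, 212), (195, 212), (196, 212), (197, 212), (190, 213), (191, 213), (192, 213), (193, 213), (194, 213), (195, 213), (196, 213), (192, 214), (193, 214), (194, 214)]
```

Run:
```python
from h import *
c=load("top0.pkl"); im=c["pixels"].astype(float); g=im.sum(2)/3; sat=im.max(2)-im.min(2)
print("cols board"); 
for u in (285,300,330,360): print(u,g[172:220,u].astype(int).tolist())
print("row profiles")
for v in (180,184,205): print(v,g[v,268:278].astype(int).tolist(), g[v,378:392].astype(int).tolist())
for v in (188,192,195,198): print(v,g[v,314:324].astype(int).tolist(), g[v,352:388].astype(int).tolist())
# rail edges via saturation (white vs wood)
def cross(prof,th,rising):
    for i in range(len(prof)-1):
        a,b=prof[i],prof[i+1]
        if (a-th)*(b-th)<=0 and (b>a)==rising: return i+(th-a)/(b-a)
E1=[];E2=[]
for u in range(277,317):
    p=sat[185:206,u]; 
    a=[cross(p[3:12],40,False),cross(p[9:20],40,True)]
    if None in a: print(u,p.astype(int).tolist()); continue
    E1.append((u,188+a[0]));E2.append((u,194+a[1]))
for E in (E1,E2):
    E=np.array(E); k=np.polyfit(E[:,0],E[:,1],1); r=E[:,1]-np.polyval(k,E[:,0]); print(k,r.std())
    for u in (280,315):
        print(onz(c,u,np.polyval(k,u),24).round(1))
```

```text
cols board
285 [110, 111, 110, 127, 185, 187, 188, 191, 197, 193, 98, 60, 62, 64, 56, 40, 116, 201, 206, 240, 237, 234, 105, 133, 240, 236, 233, 236, 212, 185, 188, 191, 195, 185, 165, 169, 178, 183, 186, 189, 195, 195, 83, 62, 107, 151, 144, 130]
300 [132, 133, 139, 170, 186, 185, 187, 193, 194, 125, 67, 64, 65, 55, 33, 101, 200, 201, 233, 233, 232, 132, 130, 236, 235, 231, 233, 223, 184, 184, 187, 191, 192, 184, 176, 175, 184, 186, 188, 194, 195, 103, 79, 140, 155, 155, 141, 135]
330 [134, 150, 178, 179, 179, 183, 191, 187, 80, 76, 79, 60, 72, 132, 157, 153, 149, 156, 162, 159, 152, 144, 157, 163, 157, 155, 158, 114, 65, 110, 195, 190, 181, 170, 181, 190, 195, 192, 194, 165, 72, 51, 100, 113, 125, 123, 115, 120]
360 [167, 174, 173, 175, 179, 184, 116, 62, 64, 95, 88, 39, 72, 148, 207, 238, 238, 236, 159, 138, 242, 238, 236, 236, 227, 173, 171, 175, 182, 186, 186, 185, 185, 183, 190, 192, 193, 190, 104, 73, 127, 130, 133, 135, 139, 128, 123, 117]
row profiles
180 [109, 107, 102, 99, 117, 167, 197, 196, 194, 193] [87, 83, 73, 87, 124, 147, 146, 146, 144, 142, 144, 146, 147, 150]
184 
[... 629 characters left out ...]
, 58, 65, 66, 61, 62, 65, 67, 67, 61, 62, 99, 153, 135, 74, 63]
195 [235, 236, 238, 224, 146, 153, 159, 161, 160, 157] [154, 154, 157, 156, 157, 191, 237, 238, 236, 235, 235, 234, 235, 237, 237, 237, 236, 234, 238, 241, 193, 67, 58, 63, 78, 140, 202, 182, 83, 63, 71, 107, 145, 126, 67, 62]
198 [233, 233, 235, 228, 177, 163, 163, 164, 168, 166] [118, 107, 89, 84, 80, 99, 155, 172, 171, 170, 170, 170, 170, 170, 170, 170, 170, 170, 171, 173, 156, 80, 64, 62, 61, 61, 62, 63, 64, 61, 71, 113, 140, 134, 132, 134]
[-5.06026502e-02  2.04500174e+02] 0.11951549178295462
[628.4  28.2  24. ]
[633.8 -80.2  24. ]
[-5.46840670e-02  2.15729973e+02] 0.12929644197341053
[596.8  27.9  24. ]
[602.6 -80.2  24. ]
```

Run:
```python
from h import *
c=load("top0.pkl"); im=c["pixels"].astype(float); g=im.sum(2)/3
def cross(prof,th,rising):
    for i in range(len(prof)-1):
        a,b=prof[i],prof[i+1]
        if (a-th)*(b-th)<=0 and (b>a)==rising: return i+(th-a)/(b-a)
def fitcols(us,v0fun,n,th,rising,z,name):
    P=[]
    for u in us:
        v0=int(round(v0fun(u)))-n; x=cross(g[v0:v0+2*n+1,u],th,rising)
        if x is not None: P.append((u,v0+x))
    P=np.array(P); 
    for _ in range(3):
        k=np.polyfit(P[:,0],P[:,1],1); r=P[:,1]-np.polyval(k,P[:,0]); P=P[abs(r)<max(2.0*r.std(),.15)]
    a=onz(c,us[0],np.polyval(k,us[0]),z); b=onz(c,us[-1],np.polyval(k,us[-1]),z)
    d=(a-b)/np.linalg.norm(a-b); yaw=np.arctan2(-d[0],d[1])
    n_=np.array([np.cos(.0517),np.sin(.0517)])
    print(name,k.round(4),r.std().round(3),len(P),a.round(1),b.round(1),"yaw",yaw.round(4),"perp a,b",(n_@a[:2]).round(1),(n_@b[:2]).round(1))
L=lambda u0,v0,s=-.0535:(lambda u:v0+s*(u-u0))
R=list(range(278,380))
fitcols(R,L(285,175.5),2,155,True,24,"board +x edge")
fitcols(R,L(285,213.5),3,130,False,24,"board -x edge(top)")
fitcols(list(range(284,370)),L(285,181.6),2,140,False,40,"fence +x top edge")
fitcols(list(range(322,355)),L(330,184.6),2,105,True,46,"sample +x top")
fitcols(list(range(322,355)),L(330,198.8),2,110,False,46,"sample -x top")
fitcols(list(range(277,317)),L(285,190.7),0+2,220,True,24,"rail +x")
# y ends
n_=np.array([np.cos(.0517),np.sin(.0517)]);t=np.array([-np.sin(.0517),np.cos(.0517)])
def row(v,u0,u1,th,rising,z,name):
    x=cross(g[v,u0:u1],th,rising)
    if x is None: print(name,v,None);return
    p=onz(c,u0+x,v,z); print(name,v,round(u0+x,2),p.round(1),"along",(t@p[:2]).round(1))
for v in (180,182,200,205,208): row(v,268,280,155,True,24,"board +y end")
for v in (203,205): row(v,378,392,160,False,24,"board -y end")
for v in (187,189): row(v,352,362,195,True,46,"sample -y")
for v in (190,196): row(v,314,324,185,False,46,"sample +y")
for v in (187,189,196): row(v,368,378,130,False,50,"endblock face")
for v in (190,191,192,193): print(v,g[v,362:375].astype(int).tolist(), c["pixels"][v,362:371].tolist())
```

```text
board +x edge [-5.02000e-02  1.89746e+02] 0.103 95 [674.5  34.9  24. ] [ 690.4 -280.9   24. ] yaw 0.0503 perp a,b 675.4 674.9
board -x edge(top) [-5.040000e-02  2.278754e+02] 0.073 100 [555.   33.6  24. ] [ 570.  -277.9   24. ] yaw 0.0481 perp a,b 556.0 554.8
fence +x top edge [-4.970000e-02  1.957694e+02] 0.083 75 [652.7  15.   40. ] [ 665.6 -247.    40. ] yaw 0.0494 perp a,b 652.6 652.0
sample +x top [-4.460000e-02  1.993219e+02] 0.181 32 [ 641.  -101.6   46. ] [ 645.3 -199.8   46. ] yaw 0.0439 perp a,b 634.9 634.2
sample -x top [-4.600000e-02  2.143119e+02] 0.137 32 [ 596.  -101.4   46. ] [ 600.3 -199.    46. ] yaw 0.0445 perp a,b 589.9 589.2
rail +x [-4.960000e-02  2.044728e+02] 0.13 39 [627.2  37.5  24. ] [633.  -83.3  24. ] yaw 0.0487 perp a,b 628.3 627.9
board +y end 180 272.75 [661.1  51.   24. ] along 16.8
board +y end 182 273.09 [654.8  49.9  24. ] along 16.0
board +y end 200 273.77 [598.2  47.1  24. ] along 16.2
board +y end 205 272.92 [582.6  49.6  24. ] along 19.4
board +y end 208 273.03 [573.2  49.1  24. ] along 19.4
board -y end 203 383.75 [ 588.  -293.1   24. ] along 
[... 649 characters left out ...]
, 143], [134, 136, 142], [121, 122, 127]]
191 [135, 136, 138, 123, 87, 129, 149, 144, 118, 108, 131, 66, 65] [[130, 137, 140], [131, 138, 141], [132, 139, 144], [120, 124, 127], [111, 91, 61], [165, 132, 92], [156, 150, 143], [140, 144, 148], [114, 118, 122]]
192 [242, 243, 245, 219, 96, 141, 225, 245, 218, 112, 101, 58, 65] [[237, 243, 247], [238, 244, 247], [241, 246, 250], [210, 220, 227], [107, 98, 85], [156, 143, 124], [222, 228, 227], [240, 247, 250], [210, 219, 226]]
193 [237, 238, 241, 223, 103, 140, 229, 243, 228, 144, 109, 54, 64] [[233, 239, 241], [234, 240, 242], [237, 242, 245], [214, 224, 231], [102, 104, 105], [139, 141, 141], [222, 231, 235], [239, 243, 247], [222, 230, 234]]
```

Run:
```python
from h import *
c=load("top0.pkl")
f=lambda X,Y,z:onz(c,140+(X+.5)/8-.5,185+(Y+.5)/8-.5,z).round(1)
q=[f(350,132,26),f(608,95,26),f(630,272,26),f(375,318,26)]; print(q,[np.linalg.norm(q[i]-q[(i+1)%4]).round(1) for i in range(4)], sum(q)/4)
print("alloy near",f(497,150,51),f(520,235,51)); 
print("groove",f(525,185,26),f(615,165,26))
p=c["pixels"]
print("white line")
for v in range(203,214): print(v,[tuple(int(a) for a in p[v,u]) for u in range(184,199)])
big=cv2.resize(p[198:220,180:210],None,fx=24,fy=24,interpolation=cv2.INTER_NEAREST); cv2.imwrite("pics/c4.png",big[:,:,::-1])
```

```text
[array([595.1, 324.1,  26. ]), array([609.3, 226. ,  26. ]), array([540.8, 215.4,  26. ]), array([523.4, 311.6,  26. ])] [np.float64(99.1), np.float64(69.3), np.float64(97.8), np.float64(72.8)] [567.15  269.275  26.   ]
alloy near [584.3 261.6  51. ] [552.  251.8  51. ]
groove [574.4 256.6  26. ] [582.1 222.5  26. ]
white line
203 [(142, 96, 64), (145, 97, 65), (145, 98, 65), (145, 98, 66), (146, 100, 68), (147, 100, 68), (144, 100, 67), (143, 100, 67), (144, 99, 65), (149, 97, 65), (147, 97, 65), (138, 91, 62), (104, 74, 50), (95, 66, 45), (106, 72, 50)]
204 [(146, 99, 66), (147, 101, 67), (146, 101, 67), (142, 98, 65), (141, 98, 65), (138, 97, 65), (134, 91, 61), (131, 71, 49), (144, 58, 43), (160, 51, 41), (160, 50, 41), (156, 49, 41), (114, 51, 39), (90, 54, 39), (83, 56, 40)]
205 [(148, 101, 68), (142, 98, 66), (126, 89, 60), (97, 68, 45), (94, 65, 43), (98, 56, 38), (137, 45, 37), (182, 41, 39), (163, 34, 33), (149, 32, 32), (156, 34, 33), (183, 40, 39), (190, 45, 43), (138, 44, 37), (84, 45, 33)]
206 [(151, 105, 71), (134, 86, 60), (110, 64, 50), (102, 48, 36), (110, 40, 32), 
[... 1058 characters left out ...]
(74, 18, 17)]
211 [(177, 151, 119), (142, 111, 86), (91, 54, 43), (81, 48, 49), (64, 18, 15), (64, 10, 9), (72, 17, 16), (78, 18, 17), (77, 18, 18), (95, 27, 26), (115, 29, 28), (110, 29, 27), (107, 26, 26), (101, 22, 22), (74, 21, 17)]
212 [(186, 158, 124), (177, 146, 112), (150, 117, 96), (124, 115, 115), (54, 39, 35), (60, 19, 16), (90, 20, 19), (107, 25, 23), (107, 25, 25), (144, 39, 38), (192, 54, 51), (177, 45, 43), (166, 38, 37), (141, 33, 31), (64, 27, 20)]
213 [(187, 157, 123), (180, 148, 113), (155, 118, 88), (117, 99, 86), (49, 37, 28), (47, 20, 15), (107, 28, 23), (161, 38, 36), (156, 35, 33), (157, 37, 35), (162, 38, 37), (161, 38, 36), (146, 35, 33), (78, 27, 21), (65, 44, 31)]
```

View pics/c4.png

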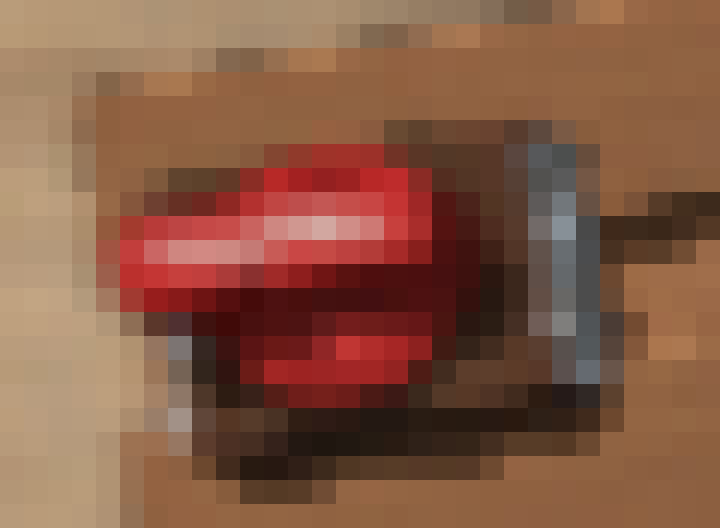

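Run:
```python
from h import *
c=load("top0.pkl"); p=c["pixels"].astype(float)
P=[];
for u in range(186,196):
    w=np.clip(p[204:212,u,1]-70,0,None); 
    if w.sum()>20: P.append((u,(w*np.arange(204,212)).sum()/w.sum(),w.sum()))
P=np.array(P);k=np.polyfit(P[:,0],P[:,1],1); print(P.round(2).tolist(),k)
a=onz(c,184.5,np.polyval(k,184.5),93);b=onz(c,197.4,np.polyval(k,197.4),93);print(a.round(1),b.round(1),np.linalg.norm(a-b),(a+b)/2,"yaw",np.arctan2(-(a-b)[0],(a-b)[1]))
m=(a+b)/2
t=np.array([-np.sin(.16),np.cos(.16)]);n=np.array([np.cos(.16),np.sin(.16)])
print("perp to groove line of rest centre", n@(m[:2]-np.array([567.2,269.3])), t@(m[:2]-np.array([567.2,269.3])))
# side view check
s=load("side0.pkl")
print("side proj of knob top",proj(s,m),"stop base",proj(s,[m[0],m[1],26]))
hs=cv2.cvtColor(s["pixels"],cv2.COLOR_RGB2HSV)
M=((hs[:,:,0]<6)|(hs[:,:,0]>174))&(hs[:,:,1]>150)&(hs[:,:,2]>80)
ys,xs=np.nonzero(M[145:180,285:320]);print(xs.min()+285,xs.max()+285,ys.min()+145,ys.max()+145, [(y+145,xs[ys==y].min()+285,xs[ys==y].max()+285) for y in sorted(set(ys))])
from cell import read_state
```

```text
[[186.0, 205.79, 82.0], [187.0, 206.77, 91.0], [188.0, 206.83, 98.0], [189.0, 206.85, 100.0], [190.0, 206.89, 102.0], [191.0, 207.21, 87.0], [192.0, 206.92, 90.0], [193.0, 206.89, 118.0], [194.0, 206.9, 78.0], [195.0, 206.98, 52.0]] [7.53825362e-02 1.92442402e+02]
[569.1 300.8  93. ] [566.1 263.2  93. ] 37.67213280235436 [567.61576847 281.98652762  93.        ] yaw -0.07851383325527382
perp to groove line of rest centre 2.4316528022412007 12.458246708016068
side proj of knob top [300.28735548 154.80117269] stop base [300.80233335 168.23859303]
298 302 155 163 [(np.int64(155), np.int64(299), np.int64(299)), (np.int64(156), np.int64(299), np.int64(300)), (np.int64(157), np.int64(299), np.int64(301)), (np.int64(158), np.int64(299), np.int64(301)), (np.int64(159), np.int64(299), np.int64(301)), (np.int64(160), np.int64(299), np.int64(301)), (np.int64(161), np.int64(298), np.int64(302)), (np.int64(162), np.int64(298), np.int64(302)), (np.int64(163), np.int64(298), np.int64(302))]
```

Run:
```python
from h import *
c=load("top0.pkl"); p=c["pixels"].astype(float)
P=[]
for u in range(186,196):
    B=p[205:211,u]; w=np.where((B[:,0]>170)&(B[:,0]-B[:,1]+0>40)&(B[:,1]-B[:,2]<12),np.clip(B[:,2]-55,0,None),0)
    P.append((u,(w*np.arange(205,211)).sum()/w.sum(),w.sum()))
P=np.array(P);k=np.polyfit(P[:,0],P[:,1],1); print(P.round(2).tolist(),k)
a=onz(c,184.5,np.polyval(k,184.5),93);b=onz(c,197.4,np.polyval(k,197.4),93);print(a.round(1),b.round(1),np.linalg.norm(a-b),(a+b)/2,"yaw",np.arctan2(-(a-b)[0],(a-b)[1]))
m=(a+b)/2
t=np.array([-np.sin(.16),np.cos(.16)]);n=np.array([np.cos(.16),np.sin(.16)])
print(n@(m[:2]-np.array([567.2,269.3])), t@(m[:2]-np.array([567.2,269.3])))
s=load("side0.pkl");print(proj(s,m),proj(s,[m[0],m[1],70]))
```

```text
[[186.0, 207.96, 46.0], [187.0, 207.95, 92.0], [188.0, 207.9, 98.0], [189.0, 207.81, 95.0], [190.0, 207.61, 103.0], [191.0, 207.17, 119.0], [192.0, 206.94, 122.0], [193.0, 206.91, 148.0], [194.0, 206.9, 106.0], [195.0, 206.84, 74.0]] [-1.53881296e-01  2.36712310e+02]
[563.3 300.5  93. ] [569.  263.3  93. ] 37.63984155397328 [566.16834551 281.91826054  93.        ] yaw 0.15353798951285266
0.9918411766884283 12.621452416826624
[299.97342302 154.83243938] [300.15419755 159.49944471]
```

Emit:
servo_tool(series=[[-2, -0.3, 0.2, 0, 0, 0.05], [-6, -1, 0.7, 0, 0, 0.15], [-10, -1.6, 1.2, 0, 0, 0.27], [-14, -2.3, 1.7, 0, 0, 0.39], [-18, -2.9, 2.2, 0, 0, 0.51], [-22, -3.5, 2.7, 0, 0, 0.63], [-26, -4.2, 3.2, 0, 0, 0.75], [-30, -4.8, 3.7, 0, 0, 0.87], [-34, -5.4, 4.2, 0, 0, 0.95], [-38, -6.05, 4.5, 0, 0, 1.003]], gripper=5.0)

```text
clock: 0.93
eef_pos: [545.7, 294.4, 159.6]
eef_rot: [-3.141, 0.0, 1.721]
wrist_force: [0.7, 0.3, 0.6]
finger_gap: 49.7
```

```bash
cat >> h.py <<'E'
def togo(s,target,yaw):
    """mm/rad from current measured pose to target in tool axes"""
    from scipy.spatial.transform import Rotation as R
    r=R.from_euler("xyz",s["eef_rot"]); d=r.inv().apply(np.array(target)-s["eef_pos"])
    t=R.from_euler("xyz",[np.pi,0,yaw]); rv=(r.inv()*t).as_rotvec()
    return (d/10).round(3),rv.round(4)
E
python3 - <<'E'
from h import *; from cell import read_state
s=read_state(); print(s["clock"],s["eef_pos"],s["eef_rot"],s["wrist_force"],s["finger_gap"],s["joints"])
print(togo(s,[566,282,110],1.726))
E
```

```text
0.9333 [545.70769983 294.38898211 159.56884103] [-3.14053777e+00  2.53521792e-04  1.72107145e+00] [0.68110822 0.25607639 0.5626052 ] 49.74146297422747 [4.35631903e-01 4.93878733e-01 1.36057002e+00 5.58959870e-05
 1.28822749e+00 2.85341300e-01]
(array([-1.527,  1.826,  4.955]), array([-0.0011,  0.0003, -0.0049]))
```

Emit:
servo_tool(series=[[-0.5, 0.6, 0.6, 0, 0, 0], [-1.1, 1.3, 1.2, 0, 0, 0], [-1.5, 1.8, 2.5, 0, 0, 0], [-1.53, 1.83, 4, 0, 0, 0], [-1.53, 1.83, 5.4, 0, 0, 0], [-1.53, 1.83, 6.5, 0, 0, 0], [-1.53, 1.83, 7, 0, 0, 0], [-1.53, 1.83, 7.0, 0, 0, 0], [-1.53, 1.83, 7.0, 0, 0, 0], [-1.53, 1.83, 7.0, 0, 0, 0]])

```text
clock: 1.77
eef_pos: [565.1, 284.0, 91.3]
eef_rot: [3.14, -0.0, 1.726]
wrist_force: [-0.0, -0.6, 0.3]
finger_gap: 50.2
```

Run:
```python
from h import *; from cell import read_state,camera
s=read_state(); print(s["clock"],s["eef_pos"],s["eef_rot"],s["wrist_force"],s["finger_gap"])
c=camera("side"); pickle.dump(c,open("side1.pkl","wb")); cv2.imwrite("pics/side1.png",cv2.resize(c["pixels"][110:200,250:350,::-1],None,fx=6,fy=6,interpolation=cv2.INTER_CUBIC))
print(proj(c,s["eef_pos"]))
```

```text
1.7667 [565.07635386 284.03281422  91.30378692] [ 3.14039391e+00 -3.02232519e-04  1.72633115e+00] [-0.01276014 -0.6184495   0.26797363] 50.19591604003039
[299.68550327 155.0200426 ]
```

View pics/side1.png

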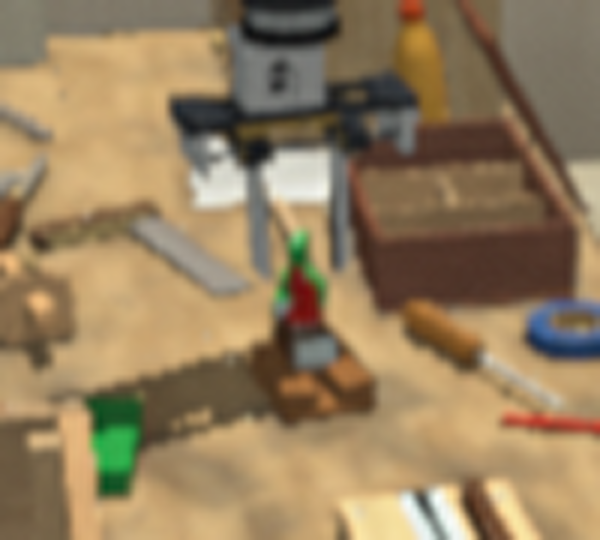

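Emit:
servo_tool(series=[[-0.08, 0.03, 0.5, 0, 0, 0], [-0.17, 0.06, 1.2, 0, 0, 0], [-0.17, 0.06, 1.8, 0, 0, 0], [-0.17, 0.06, 2.2, 0, 0, 0], [-0.17, 0.06, 2.35, 0, 0, 0], [-0.17, 0.06, 2.4, 0, 0, 0], [-0.17, 0.06, 2.4, 0, 0, 0], [-0.17, 0.06, 2.4, 0, 0, 0], [-0.17, 0.06, 2.4, 0, 0, 0], [-0.17, 0.06, 2.4, 0, 0, 0]])

```text
clock: 2.65
eef_pos: [565.9, 282.1, 66.7]
eef_rot: [3.141, -0.0, 1.726]
wrist_force: [-0.1, -0.0, -0.9]
finger_gap: 49.8
```

Emit:
servo_tool(series=[[0, 0, 0, 0, 0, 0], [0, 0, 0, 0, 0, 0], [0, 0, 0, 0, 0, 0], [0, 0, 0, 0, 0, 0], [0, 0, 0, 0, 0, 0], [0, 0, 0, 0, 0, 0], [0, 0, 0, 0, 0, 0], [0, 0, 0, 0, 0, 0], [0, 0, 0, 0, 0, 0], [0, 0, 0, 0, 0, 0]], gripper=0.0, grip_force=20)

```text
clock: 3.48
eef_pos: [565.8, 282.1, 66.4]
eef_rot: [-3.142, 0.0, 1.726]
wrist_force: [0.5, -0.0, -1.8]
finger_gap: 11.5
```

Run:
```python
from h import *; from cell import read_state,camera
s=read_state(); print(s)
```

```text
{'clock': 3.4833, 'joints': array([ 4.04570764e-01,  6.16402541e-01,  1.40128900e+00, -9.95538213e-06,
        1.12391470e+00,  2.49548881e-01]), 'qd': array([ 0.0014938 ,  0.00013755,  0.0001371 , -0.00220731,  0.00230002,
       -0.00222501]), 'effort': array([ 2.75250053e-02, -6.76632929e+01, -3.23483098e+01,  8.69893609e-02,
        8.64159898e-02,  1.39052238e-03]), 'eef_pos': array([565.75078254, 282.06116847,  66.41827788]), 'eef_rot': array([-3.14158170e+00,  1.20571955e-05,  1.72582251e+00]), 'wrist_force': array([ 0.49484584, -0.0409181 , -1.78575941]), 'moment': array([-0.06218957, -0.00316524, -0.03479591]), 'finger_gap': 11.484280373844333}
```

Emit:
servo_tool(series=[[0, 0, -0.2, 0, 0, 0], [0, 0, -0.7, 0, 0, 0], [0, 0, -1.5, 0, 0, 0], [0, 0, -2.5, 0, 0, 0], [0, 0, -3.5, 0, 0, 0], [0, 0, -4.5, 0, 0, 0], [0, 0, -5.3, 0, 0, 0], [0, 0, -5.8, 0, 0, 0], [0, 0, -6, 0, 0, 0], [0, 0, -6, 0, 0, 0]])

```text
clock: 4.32
eef_pos: [565.8, 282.1, 126.9]
eef_rot: [3.141, -0.0, 1.726]
wrist_force: [0.8, 0.1, -2.6]
finger_gap: 12.0
```

Run:
```python
from h import *; from cell import read_state,camera
s=read_state(); print(s["eef_pos"],s["wrist_force"],s["moment"],s["finger_gap"])
th=.0517;n=np.array([np.cos(th),np.sin(th)]);t=np.array([-np.sin(th),np.cos(th)])
O=n*614.2+t*(-132.5); print("jig O",O)
y=.0495; J=O+np.array([-np.sin(y),np.cos(y)])*90; print("target",J)
print(togo(s,[J[0],J[1],s["eef_pos"][2]],np.pi/2+y))
c=camera("side"); cv2.imwrite("pics/side2.png",cv2.resize(c["pixels"][110:200,250:350,::-1],None,fx=6,fy=6,interpolation=cv2.INTER_CUBIC))
```

```text
[565.84672132 282.1109869  126.9296138 ] [ 0.78904627  0.11263702 -2.56811519] [-0.0679513   0.0162792  -0.00266389] 11.976942185327303
jig O [ 620.22653705 -100.58296447]
target [615.77335614 -10.69320321]
(array([-2.97e+01,  4.12e-01, -4.00e-03]), array([ 0.0006, -0.0002,  0.1055]))
```

View pics/side2.png

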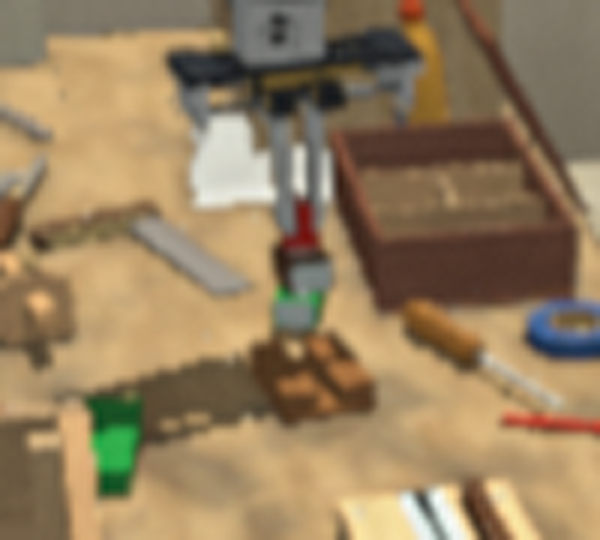

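Emit:
servo_tool(series=[[-1, 0, 0, 0, 0, 0.004], [-3.5, 0, 0, 0, 0, 0.012], [-7, 0.1, 0, 0, 0, 0.025], [-11, 0.15, 0, 0, 0, 0.04], [-15, 0.2, 0, 0, 0, 0.053], [-19, 0.26, 0, 0, 0, 0.067], [-23, 0.32, 0, 0, 0, 0.082], [-26.5, 0.37, 0, 0, 0, 0.094], [-28.8, 0.4, 0, 0, 0, 0.102], [-29.7, 0.41, 0, 0, 0, 0.105]], grip_force=30)

```text
clock: 5.2
eef_pos: [615.5, -14.7, 125.9]
eef_rot: [-3.141, 0.0, 1.617]
wrist_force: [0.1, -0.7, -2.4]
finger_gap: 11.6
```

Emit:
servo_tool(series=[[0, 0, 0.2, 0, 0, 0], [0, 0, 0.6, 0, 0, 0], [0, 0, 1.1, 0, 0, 0], [0, 0, 1.6, 0, 0, 0], [0, 0, 2.0, 0, 0, 0], [0, 0, 2.3, 0, 0, 0], [0, 0, 2.5, 0, 0, 0], [0, 0, 2.5, 0, 0, 0], [0, 0, 2.5, 0, 0, 0], [0, 0, 2.5, 0, 0, 0]])

```text
clock: 6.03
eef_pos: [615.8, -10.7, 101.7]
eef_rot: [3.141, 0.0, 1.621]
wrist_force: [0.8, 0.4, -1.8]
finger_gap: 11.7
```

Run:
```python
from h import *; from cell import read_state,camera
s=read_state(); print(s["clock"],s["eef_pos"],s["eef_rot"],s["wrist_force"],s["moment"],s["finger_gap"])
c=camera("side"); pickle.dump(c,open("side3.pkl","wb"));cv2.imwrite("pics/side3.png",cv2.resize(c["pixels"][150:250,280:380,::-1],None,fx=6,fy=6,interpolation=cv2.INTER_CUBIC))
c=camera("top"); pickle.dump(c,open("top3.pkl","wb"));cv2.imwrite("pics/top3.png",cv2.resize(c["pixels"][140:240,220:390,::-1],None,fx=4.7,fy=4.7,interpolation=cv2.INTER_CUBIC))
```

```text
6.0333 [615.76044928 -10.73516796 101.69163424] [3.14125589e+00 7.59554945e-05 1.62082155e+00] [ 0.78242852  0.40684903 -1.81822755] [-0.05641325  0.04139691 -0.03037836] 11.749602088890054
```

View pics/side3.png

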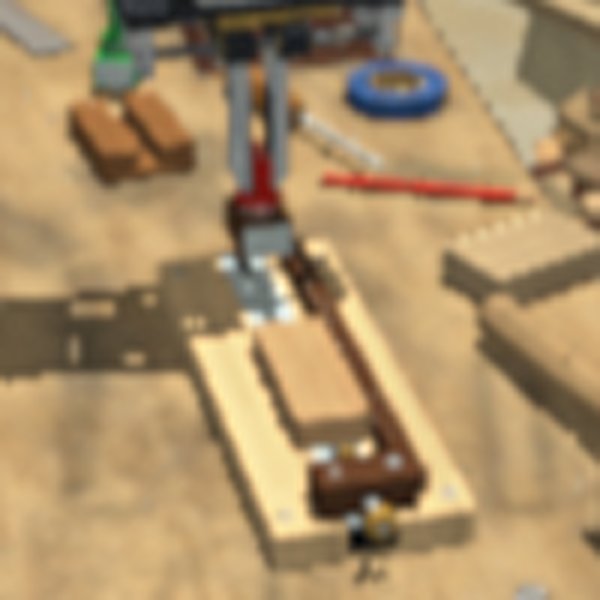

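View pics/top3.png

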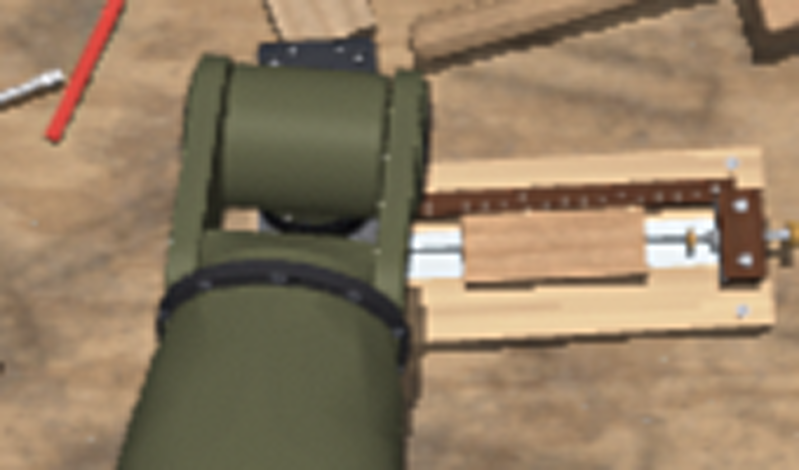

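Run:
```python
from h import *
s=load("side0.pkl"); s3=load("side3.pkl")
y=.0495; ex=np.array([np.cos(y),np.sin(y),0]); ey=np.array([-np.sin(y),np.cos(y),0]); O=np.array([620.2,-100.6,0])
for jy in (140,120,100,80,60,40):
    a=[proj(s,O+ey*jy+ex*x+[0,0,24]) for x in (-15.5,0,15.5)]
    v=int(round(a[1][1])); g=s["pixels"][v].astype(int); u0=int(a[0][0])-4; u1=int(a[2][0])+6
    print(jy,np.round(a,1).tolist(),v,u0,[int(q.sum()/3) for q in g[u0:u1]],[int(q.max()-q.min()) for q in g[u0:u1]])
T=np.array([615.76,-10.73,61.3])
for x in(-18,18):
  for z in (0,25): print(x,z,proj(s3,T-ey*25+ex*x+[0,0,z]).round(1))
for v in range(184,196): print(v,s3["pixels"][v,316:334].sum(1).__floordiv__(3).tolist())
```

```text
140 [[316.2, 192.4], [319.9, 191.9], [323.6, 191.5]] 192 312 [179, 183, 185, 185, 186, 203, 187, 109, 93, 164, 227, 239, 218, 201, 158, 82, 66] [93, 94, 94, 88, 55, 14, 11, 18, 19, 10, 13, 17, 69, 96, 83, 50, 55]
120 [[317.3, 194.6], [321.0, 194.1], [324.7, 193.7]] 194 313 [206, 208, 210, 218, 237, 236, 189, 97, 111, 202, 237, 233, 217, 174, 89, 44, 67] [87, 87, 86, 62, 12, 7, 15, 8, 9, 14, 6, 14, 58, 82, 51, 43, 58]
100 [[318.4, 196.9], [322.2, 196.4], [325.9, 196.0]] 196 314 [205, 207, 209, 215, 231, 234, 205, 138, 142, 213, 240, 243, 223, 172, 89, 47, 68] [87, 87, 86, 64, 14, 9, 16, 9, 10, 16, 6, 10, 53, 83, 50, 42, 56]
80 [[319.5, 199.2], [323.3, 198.8], [327.1, 198.3]] 199 315 [209, 209, 207, 209, 221, 234, 231, 189, 135, 175, 231, 238, 228, 203, 127, 57, 64, 86] [85, 86, 89, 80, 41, 5, 10, 14, 10, 13, 9, 6, 36, 81, 67, 38, 46, 55]
60 [[320.7, 201.6], [324.5, 201.1], [328.3, 200.7]] 201 316 [209, 209, 207, 210, 228, 240, 229, 164, 125, 173, 230, 236, 226, 200, 123, 60, 66, 84] [85, 86, 87, 78, 35, 4, 10, 13, 11, 14, 10, 6, 38, 84, 65, 40, 47, 57]
40 [[321.9, 204.1], [325.7, 203.
[... 632 characters left out ...]
 39, 72, 103, 111, 113, 113, 115, 120, 120, 117, 132, 139, 142, 143, 144]
189 [166, 148, 96, 52, 83, 124, 131, 129, 128, 127, 127, 124, 110, 108, 122, 149, 158, 159]
190 [165, 157, 124, 68, 83, 125, 130, 127, 126, 126, 128, 123, 100, 78, 115, 181, 198, 194]
191 [152, 145, 125, 72, 79, 120, 126, 124, 126, 127, 125, 117, 96, 62, 102, 181, 211, 209]
192 [141, 148, 133, 79, 72, 119, 146, 147, 145, 145, 123, 95, 79, 52, 68, 128, 168, 172]
193 [174, 198, 184, 114, 68, 126, 192, 196, 182, 170, 120, 64, 56, 55, 49, 67, 101, 115]
194 [167, 187, 175, 122, 66, 105, 172, 181, 170, 168, 127, 68, 46, 62, 51, 42, 66, 95]
195 [118, 128, 129, 114, 90, 88, 118, 130, 146, 183, 175, 119, 60, 49, 46, 38, 54, 85]
```

Run:
```python
from h import *
s=load("side0.pkl"); im=s["pixels"].astype(float); sat=im.max(2)-im.min(2); g=im.sum(2)/3
y=.0495; n=np.array([np.cos(y),np.sin(y)]); 
th=.0517; n0=np.array([np.cos(th),np.sin(th)])
def cross(p,t,r):
    for i in range(len(p)-1):
        if (p[i]-t)*(p[i+1]-t)<=0 and (p[i+1]>p[i])==r: return i+(t-p[i])/(p[i+1]-p[i])
for v in range(192,203):
    u0=310; L=cross(sat[v,u0:u0+16],50,False); R=cross(sat[v,u0+10:u0+24],50,True)
    d=g[v,u0:u0+24]; 
    k0=int(L)+1;k1=int(R)+10
    w=np.clip(220-d[k0:k1],0,None); dc=(w*np.arange(k0,k1)).sum()/w.sum()+u0
    pts=[onz(s,u,v,24) for u in (u0+L,u0+10+R,dc)]
    print(v,(u0+L).__round__(2),(u0+10+R).__round__(2),round(dc,2),[round(float(n0@p[:2]),1) for p in pts],"mid",round(float(n0@(pts[0]+pts[1])[:2]/2),1),"y",pts[0][1].round(0), "darkwidth px",(w.sum()/110).round(2))
```

```text
192 316.12 323.63 319.5 [599.2, 629.1, 612.7] mid 614.2 y 42.0 darkwidth px 3.11
193 316.02 324.03 319.96 [596.9, 628.6, 612.5] mid 612.7 y 33.0 darkwidth px 2.76
194 316.24 324.82 320.41 [595.8, 629.7, 612.3] mid 612.8 y 24.0 darkwidth px 2.54
195 316.69 325.38 320.96 [595.7, 629.9, 612.5] mid 612.8 y 16.0 darkwidth px 2.17
196 317.28 325.93 321.42 [596.1, 630.0, 612.3] mid 613.0 y 7.0 darkwidth px 1.65
197 317.77 326.37 322.08 [596.1, 629.7, 612.9] mid 612.9 y -2.0 darkwidth px 1.45
198 318.28 326.87 322.58 [596.2, 629.6, 612.9] mid 612.9 y -10.0 darkwidth px 1.39
199 318.77 327.31 323.09 [596.3, 629.3, 613.0] mid 612.8 y -19.0 darkwidth px 1.46
200 319.24 327.82 323.57 [596.2, 629.2, 612.9] mid 612.7 y -27.0 darkwidth px 1.53
201 319.65 328.26 323.95 [596.0, 628.9, 612.4] mid 612.4 y -36.0 darkwidth px 1.79
202 320.17 328.5 324.37 [596.1, 627.9, 612.1] mid 612.0 y -44.0 darkwidth px 1.68
```

Emit:
servo_tool(series=[[0, -0.05, 0.2, 0, 0, 0], [0, -0.1, 0.7, 0, 0, 0], [0, -0.14, 1.2, 0, 0, 0], [0, -0.14, 1.7, 0, 0, 0], [0, -0.14, 2.1, 0, 0, 0], [0, -0.14, 2.4, 0, 0, 0], [0, -0.14, 2.6, 0, 0, 0], [0, -0.14, 2.7, 0, 0, 0], [0, -0.14, 2.75, 0, 0, 0], [0, -0.14, 2.8, 0, 0, 0]])

```text
clock: 6.97
eef_pos: [614.4, -10.8, 73.6]
eef_rot: [3.141, 0.0, 1.621]
wrist_force: [0.1, -0.6, -2.6]
finger_gap: 11.8
```

Emit:
servo_tool(series=[[0, 0, 0.05, 0, 0, 0], [0, 0, 0.1, 0, 0, 0], [0, 0, 0.15, 0, 0, 0], [0, 0, 0.2, 0, 0, 0], [0, 0, 0.25, 0, 0, 0], [0, 0, 0.3, 0, 0, 0], [0, 0, 0.35, 0, 0, 0], [0, 0, 0.4, 0, 0, 0], [0, 0, 0.4, 0, 0, 0], [0, 0, 0.4, 0, 0, 0]])

```text
clock: 7.8
eef_pos: [614.2, -10.8, 69.4]
eef_rot: [-3.142, 0.0, 1.621]
wrist_force: [-0.0, 0.5, -2.9]
finger_gap: 11.7
```

Emit:
servo_tool(series=[[0, 0, 0.05, 0, 0, 0], [0, 0, 0.1, 0, 0, 0], [0, 0, 0.15, 0, 0, 0], [0, 0, 0.2, 0, 0, 0], [0, 0, 0.25, 0, 0, 0], [0, 0, 0.3, 0, 0, 0], [0, 0, 0.35, 0, 0, 0], [0, 0, 0.4, 0, 0, 0], [0, 0, 0.45, 0, 0, 0], [0, 0, 0.45, 0, 0, 0]])

```text
clock: 8.63
eef_pos: [614.2, -10.8, 64.8]
eef_rot: [-3.141, -0.0, 1.621]
wrist_force: [0.9, -0.1, -2.3]
finger_gap: 12.0
```

Run:
```python
from h import *; from cell import read_state,camera
s=read_state(); print(s["clock"],s["eef_pos"],s["eef_rot"],s["wrist_force"],s["moment"],s["finger_gap"])
c=camera("side"); pickle.dump(c,open("side4.pkl","wb"));cv2.imwrite("pics/side4.png",cv2.resize(c["pixels"][160:240,300:380,::-1],None,fx=7,fy=7,interpolation=cv2.INTER_CUBIC))
```

```text
8.6333 [614.20286762 -10.82541283  64.83054097] [-3.14143581e+00 -2.93137707e-05  1.62081391e+00] [ 0.86347456 -0.11464229 -2.26354213] [-0.06795346  0.05179704 -0.02016163] 11.971062178819436
```

View pics/side4.png

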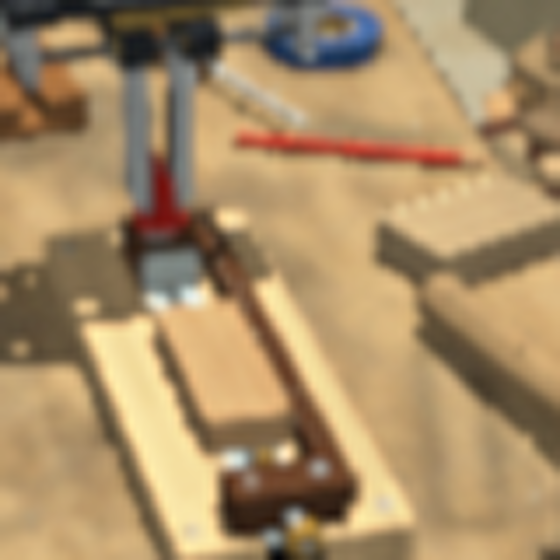

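Emit:
servo_tool(series=[[0, 0, 0.01, 0, 0, 0], [0, 0, 0.02, 0, 0, 0], [0, 0, 0.03, 0, 0, 0], [0, 0, 0.04, 0, 0, 0], [0, 0, 0.05, 0, 0, 0], [0, 0, 0.06, 0, 0, 0], [0, 0, 0.06, 0, 0, 0], [0, 0, 0.06, 0, 0, 0], [0, 0, 0.06, 0, 0, 0], [0, 0, 0.06, 0, 0, 0]])

```text
clock: 9.52
eef_pos: [614.3, -10.8, 64.4]
eef_rot: [3.142, 0.0, 1.621]
wrist_force: [-0.6, 0.4, -1.5]
finger_gap: 11.7
```

Run:
```python
from h import *
c=load("top0.pkl"); th=.0517;t=np.array([-np.sin(th),np.cos(th)])
for u in (364.8,365.2,365.5,366):
    print(u,[float((t@onz(c,u,v,z)[:2]).round(1)) for v,z in((191,35),(190.5,43))])
s=load("side0.pkl"); 
p=c["pixels"]; print(p[189:194,363:369].tolist())
```

```text
364.8 [-265.7, -264.8]
365.2 [-266.9, -266.0]
365.5 [-267.8, -266.9]
366 [-269.4, -268.5]
[[[229, 236, 240], [232, 238, 242], [208, 217, 221], [155, 143, 125], [192, 173, 153], [230, 237, 243]], [[129, 135, 139], [129, 136, 140], [118, 122, 124], [131, 104, 70], [187, 148, 98], [155, 149, 143]], [[131, 138, 141], [132, 139, 144], [120, 124, 127], [111, 91, 61], [165, 132, 92], [156, 150, 143]], [[238, 244, 247], [241, 246, 250], [210, 220, 227], [107, 98, 85], [156, 143, 124], [222, 228, 227]], [[234, 240, 242], [237, 242, 245], [214, 224, 231], [102, 104, 105], [139, 141, 141], [222, 231, 235]]]
```

Emit:
servo_tool(series=[[-0.2, 0, 0, 0, 0, 0], [-0.7, 0, 0, 0, 0, 0], [-1.3, 0, 0, 0, 0, 0], [-1.9, 0, 0, 0, 0, 0], [-2.5, 0, 0, 0, 0, 0], [-3.1, 0, 0, 0, 0, 0], [-3.7, 0, 0, 0, 0, 0], [-4.2, 0, 0, 0, 0, 0], [-4.6, 0, 0, 0, 0, 0], [-4.8, 0, 0, 0, 0, 0]])

```text
clock: 10.35
eef_pos: [616.7, -59.4, 64.4]
eef_rot: [3.141, 0.0, 1.62]
wrist_force: [-0.2, 1.3, 0.7]
finger_gap: 11.8
```

Emit:
servo_tool(series=[[-0.15, 0, 0, 0, 0, 0], [-0.3, 0, 0, 0, 0, 0], [-0.5, 0, 0, 0, 0, 0], [-0.8, 0, 0, 0, 0, 0], [-1.1, 0, 0, 0, 0, 0], [-1.4, 0, 0, 0, 0, 0], [-1.7, 0, 0, 0, 0, 0], [-2.0, 0, 0, 0, 0, 0], [-2.2, 0, 0, 0, 0, 0], [-2.3, 0, 0, 0, 0, 0]])

```text
clock: 11.18
eef_pos: [617.8, -82.1, 64.4]
eef_rot: [3.142, -0.0, 1.62]
wrist_force: [0.1, 1.9, 0.9]
finger_gap: 12.0
```

Run:
```python
from h import *; from cell import read_state,camera
s=read_state(); print(s["clock"],s["eef_pos"],s["eef_rot"],s["wrist_force"],s["moment"],s["finger_gap"])
c=camera("side"); pickle.dump(c,open("side5.pkl","wb"));cv2.imwrite("pics/side5.png",cv2.resize(c["pixels"][170:240,310:380,::-1],None,fx=8,fy=8,interpolation=cv2.INTER_CUBIC))
c=camera("top"); pickle.dump(c,open("top5.pkl","wb"));cv2.imwrite("pics/top5.png",cv2.resize(c["pixels"][165:225,300:400,::-1],None,fx=7,fy=7,interpolation=cv2.INTER_CUBIC))
```

```text
11.1833 [617.83401031 -82.09104917  64.39154343] [ 3.14150268e+00 -1.67422326e-05  1.62048538e+00] [0.05726369 1.87572069 0.86721779] [ 0.41588617  0.06126494 -0.06139452] 12.03135178479141
```

View pics/side5.png

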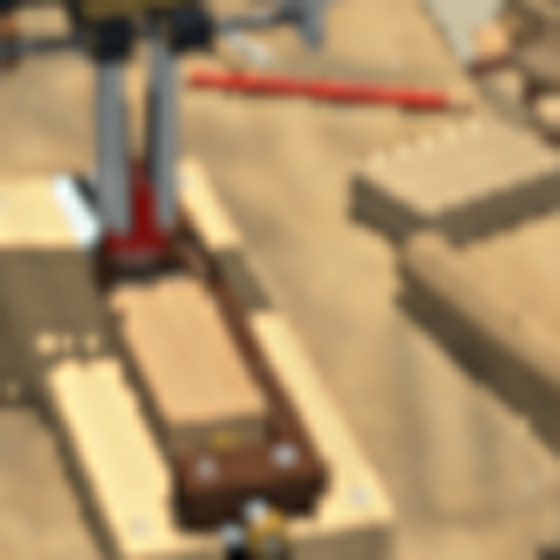

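View pics/top5.png

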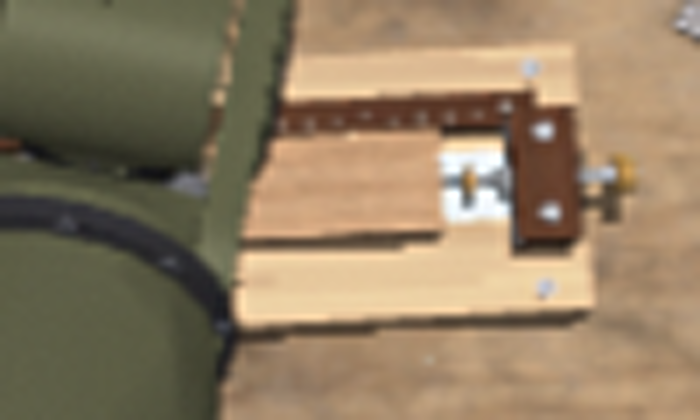

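Emit:
servo_tool(series=[[-0.05, 0, 0, 0, 0, 0], [-0.1, 0, 0, 0, 0, 0], [-0.15, 0, 0, 0, 0, 0], [-0.2, 0, 0, 0, 0, 0], [-0.25, 0, 0, 0, 0, 0], [-0.3, 0, 0, 0, 0, 0], [-0.35, 0, 0, 0, 0, 0], [-0.4, 0, 0, 0, 0, 0], [-0.45, 0, 0, 0, 0, 0], [-0.48, 0, 0, 0, 0, 0]])

```text
clock: 12.12
eef_pos: [618.1, -86.6, 64.4]
eef_rot: [3.142, -0.0, 1.621]
wrist_force: [-0.1, 1.9, 0.8]
finger_gap: 12.0
```

Emit:
servo_tool(series=[[-0.01, 0, 0, 0, 0, 0], [-0.02, 0, 0, 0, 0, 0], [-0.03, 0, 0, 0, 0, 0], [-0.04, 0, 0, 0, 0, 0], [-0.05, 0, 0, 0, 0, 0], [-0.06, 0, 0, 0, 0, 0], [-0.07, 0, 0, 0, 0, 0], [-0.08, 0, 0, 0, 0, 0], [-0.09, 0, 0, 0, 0, 0], [-0.1, 0, 0, 0, 0, 0]])

```text
clock: 12.95
eef_pos: [618.1, -87.5, 64.4]
eef_rot: [3.142, -0.0, 1.621]
wrist_force: [-0.2, 2.9, 2.3]
finger_gap: 12.0
```

Emit:
servo_tool(series=[[-0.01, 0, 0, 0, 0, 0], [-0.02, 0, 0, 0, 0, 0], [-0.03, 0, 0, 0, 0, 0], [-0.04, 0, 0, 0, 0, 0], [-0.05, 0, 0, 0, 0, 0], [-0.06, 0, 0, 0, 0, 0], [-0.06, 0, 0, 0, 0, 0], [-0.06, 0, 0, 0, 0, 0], [-0.06, 0, 0, 0, 0, 0], [-0.06, 0, 0, 0, 0, 0]])

```text
clock: 13.78
eef_pos: [618.2, -88.1, 64.4]
eef_rot: [3.141, 0.0, 1.621]
wrist_force: [-0.2, 3.9, 4.1]
finger_gap: 11.8
```

Run:
```python
from h import *; from cell import read_state,camera
s=read_state(); print(s["clock"],s["eef_pos"],s["eef_rot"],s["wrist_force"],s["moment"],s["finger_gap"])
c=camera("top"); pickle.dump(c,open("top6.pkl","wb"));cv2.imwrite("pics/top6.png",cv2.resize(c["pixels"][170:215,330:395,::-1],None,fx=12,fy=12,interpolation=cv2.INTER_CUBIC))
g=c["pixels"].astype(int)
for v in (187,189,190,191,193): print(v,g[v,354:374].sum(1).__floordiv__(3).tolist())
s5=load("top5.pkl")["pixels"].astype(int)
for v in (187,189,190,191): print(v,s5[v,354:374].sum(1).__floordiv__(3).tolist())
```

```text
13.7833 [618.15540238 -88.14805828  64.39799743] [3.14148896e+00 7.28914862e-05 1.62082343e+00] [-0.16930956  3.93917892  4.11565201] [0.66956263 0.10824292 0.01572402] 11.776157476971823
187 [163, 157, 160, 158, 156, 159, 161, 167, 171, 173, 199, 241, 249, 245, 248, 250, 253, 239, 86, 46]
189 [173, 169, 168, 169, 169, 170, 170, 168, 168, 167, 171, 172, 146, 186, 245, 237, 188, 148, 150, 69]
190 [169, 166, 164, 166, 164, 164, 165, 165, 163, 164, 165, 147, 113, 156, 158, 149, 133, 135, 151, 73]
191 [153, 156, 158, 156, 159, 162, 162, 164, 162, 159, 157, 134, 97, 138, 159, 153, 125, 116, 139, 69]
193 [172, 169, 168, 167, 170, 171, 172, 174, 170, 169, 178, 175, 106, 153, 240, 250, 238, 154, 116, 61]
187 [160, 157, 157, 158, 161, 164, 169, 173, 199, 243, 252, 249, 247, 244, 248, 250, 253, 238, 87, 46]
189 [166, 168, 168, 170, 170, 169, 170, 167, 180, 223, 246, 230, 150, 184, 245, 237, 187, 149, 149, 71]
190 [165, 165, 165, 165, 168, 167, 165, 163, 163, 160, 149, 131, 109, 154, 158, 149, 132, 134, 151, 73]
191 [157, 155, 159, 161, 162, 162, 161, 160, 153, 145, 150, 133, 94, 138, 159, 154, 125, 114, 139, 72]
```

View pics/top6.png

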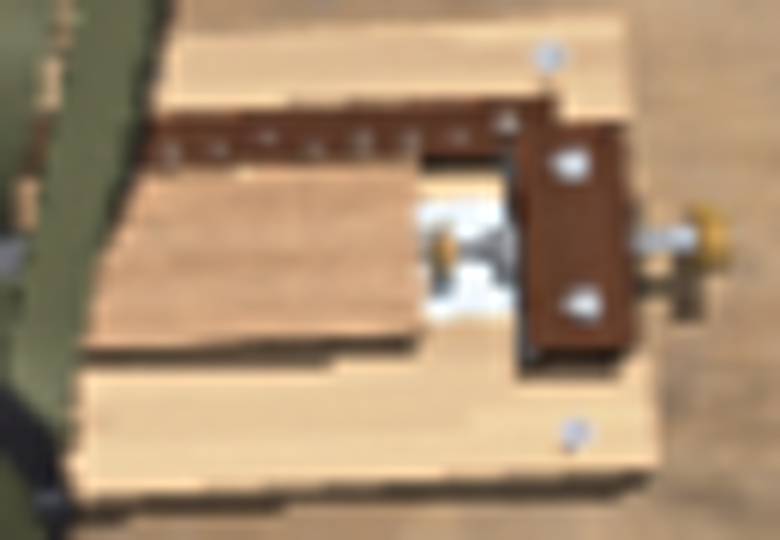

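Emit:
servo_tool(series=[[0, 0, -0.02, 0, 0, 0], [0, 0, -0.03, 0, 0, 0], [-0.01, 0, -0.03, 0, 0, 0], [-0.02, 0, -0.03, 0, 0, 0], [-0.03, 0, -0.03, 0, 0, 0], [-0.04, 0, -0.03, 0, 0, 0], [-0.05, 0, -0.03, 0, 0, 0], [-0.06, 0, -0.03, 0, 0, 0], [-0.07, 0, -0.03, 0, 0, 0], [-0.08, 0, -0.03, 0, 0, 0]])

```text
clock: 14.67
eef_pos: [618.0, -89.0, 64.5]
eef_rot: [-3.141, 0.0, 1.621]
wrist_force: [0.3, 1.6, -2.6]
finger_gap: 11.8
```

Emit:
servo_tool(series=[[-0.01, 0, 0.005, 0, 0, 0], [-0.02, 0, 0.01, 0, 0, 0], [-0.03, 0, 0.01, 0, 0, 0], [-0.04, 0, 0.01, 0, 0, 0], [-0.05, 0, 0.01, 0, 0, 0], [-0.06, 0, 0.01, 0, 0, 0], [-0.07, 0, 0.01, 0, 0, 0], [-0.08, 0, 0.01, 0, 0, 0], [-0.09, 0, 0.01, 0, 0, 0], [-0.1, 0, 0.01, 0, 0, 0]])

```text
clock: 15.5
eef_pos: [618.2, -90.0, 64.5]
eef_rot: [3.142, 0.0, 1.621]
wrist_force: [-0.4, 0.9, -3.1]
finger_gap: 11.3
```

Emit:
servo_tool(series=[[-0.01, 0, 0, 0, 0, 0], [-0.02, 0, 0, 0, 0, 0], [-0.03, 0, 0, 0, 0, 0], [-0.04, 0, 0, 0, 0, 0], [-0.05, 0, 0, 0, 0, 0], [-0.06, 0, 0, 0, 0, 0], [-0.07, 0, 0, 0, 0, 0], [-0.08, 0, 0, 0, 0, 0], [-0.09, 0, 0, 0, 0, 0], [-0.1, 0, 0, 0, 0, 0]])

```text
clock: 16.33
eef_pos: [618.3, -90.9, 64.5]
eef_rot: [-3.142, -0.0, 1.621]
wrist_force: [0.1, 0.8, -2.9]
finger_gap: 11.5
```

Emit:
servo_tool(series=[[-0.01, 0, 0, 0, 0, 0], [-0.02, 0, 0, 0, 0, 0], [-0.03, 0, 0, 0, 0, 0], [-0.04, 0, 0, 0, 0, 0], [-0.05, 0, 0, 0, 0, 0], [-0.06, 0, 0, 0, 0, 0], [-0.07, 0, 0, 0, 0, 0], [-0.08, 0, 0, 0, 0, 0], [-0.09, 0, 0, 0, 0, 0], [-0.1, 0, 0, 0, 0, 0]])

```text
clock: 17.17
eef_pos: [618.3, -91.9, 64.6]
eef_rot: [3.142, 0.0, 1.621]
wrist_force: [0.1, 0.5, -3.3]
finger_gap: 11.9
```

Run:
```python
from h import *; from cell import read_state,camera
s=read_state(); print(s["clock"],s["eef_pos"],s["eef_rot"],s["wrist_force"],s["moment"],s["finger_gap"])
c=camera("top"); pickle.dump(c,open("top7.pkl","wb"))
g=c["pixels"].astype(int)
for v in (187,189,190,191,193): print(v,g[v,354:374].sum(1).__floordiv__(3).tolist())
print(g[189:192,362:370].tolist())
```

```text
17.1667 [618.31706429 -91.93860049  64.5659857 ] [3.14156875e+00 2.65542676e-05 1.62080488e+00] [ 0.1154923   0.54899283 -3.27716959] [ 0.06619667  0.13303821 -0.00285949] 11.930642651961948
187 [160, 161, 158, 157, 158, 158, 160, 160, 167, 169, 174, 188, 227, 247, 249, 250, 253, 239, 87, 46]
189 [171, 173, 171, 167, 167, 168, 169, 171, 168, 169, 169, 153, 133, 187, 245, 237, 187, 148, 150, 69]
190 [165, 168, 166, 166, 164, 164, 165, 166, 164, 164, 165, 154, 140, 158, 157, 148, 133, 135, 150, 74]
191 [151, 151, 155, 158, 155, 158, 161, 161, 163, 163, 161, 154, 138, 139, 158, 153, 125, 115, 140, 71]
193 [166, 171, 171, 168, 167, 170, 171, 172, 173, 172, 170, 167, 149, 155, 239, 250, 238, 154, 115, 60]
[[[209, 167, 130], [209, 168, 131], [209, 168, 131], [193, 152, 115], [170, 134, 95], [205, 188, 168], [238, 246, 253], [231, 238, 243]], [[205, 163, 126], [205, 163, 126], [206, 163, 126], [195, 152, 115], [185, 142, 93], [201, 162, 111], [163, 157, 153], [145, 147, 153]], [[205, 161, 123], [205, 161, 123], [203, 160, 122], [196, 153, 115], [179, 140, 95], [174, 143, 101], [164, 159, 153], [149, 153, 159]]]
```

Emit:
servo_tool(series=[[-0.01, 0, 0, 0, 0, 0], [-0.02, 0, 0, 0, 0, 0], [-0.03, 0, 0, 0, 0, 0], [-0.04, 0, 0, 0, 0, 0], [-0.05, 0, 0, 0, 0, 0], [-0.06, 0, 0, 0, 0, 0], [-0.07, 0, 0, 0, 0, 0], [-0.08, 0, 0, 0, 0, 0], [-0.08, 0, 0, 0, 0, 0], [-0.08, 0, 0, 0, 0, 0]])

```text
clock: 18.05
eef_pos: [618.3, -92.8, 64.5]
eef_rot: [-3.142, 0.0, 1.621]
wrist_force: [-0.4, 0.4, -2.5]
finger_gap: 11.6
```

Emit:
servo_tool(series=[[-0.01, 0, 0, 0, 0, 0], [-0.02, 0, 0, 0, 0, 0], [-0.03, 0, 0, 0, 0, 0], [-0.04, 0, 0, 0, 0, 0], [-0.05, 0, 0, 0, 0, 0], [-0.06, 0, 0, 0, 0, 0], [-0.07, 0, 0, 0, 0, 0], [-0.08, 0, 0, 0, 0, 0], [-0.08, 0, 0, 0, 0, 0], [-0.08, 0, 0, 0, 0, 0]])

```text
clock: 18.88
eef_pos: [618.4, -93.1, 64.6]
eef_rot: [-3.142, -0.001, 1.621]
wrist_force: [-1.4, 5.2, -0.6]
finger_gap: 12.1
```

Emit:
servo_tool(series=[[0.02, 0, 0.02, 0, 0, 0], [0.02, 0, 0.05, 0, 0, 0], [0.02, 0, 0.08, 0, 0, 0], [0.02, 0, 0.11, 0, 0, 0], [0.02, 0, 0.14, 0, 0, 0], [0.02, 0, 0.17, 0, 0, 0], [0.02, 0, 0.2, 0, 0, 0], [0.02, 0, 0.22, 0, 0, 0], [0.02, 0, 0.22, 0, 0, 0], [0.02, 0, 0.22, 0, 0, 0]])

```text
clock: 19.72
eef_pos: [618.5, -93.0, 63.5]
eef_rot: [3.141, -0.0, 1.621]
wrist_force: [-4.5, 7.1, 9.4]
finger_gap: 11.8
```

Emit:
servo_tool(series=[[0.02, -0.02, 0.0, 0, 0, 0], [0.03, -0.03, 0.0, 0, 0, 0], [0.03, -0.03, 0.02, 0, 0, 0], [0.03, -0.03, 0.05, 0, 0, 0], [0.03, -0.03, 0.08, 0, 0, 0], [0.03, -0.03, 0.11, 0, 0, 0], [0.03, -0.03, 0.14, 0, 0, 0], [0.03, -0.03, 0.16, 0, 0, 0], [0.03, -0.03, 0.16, 0, 0, 0], [0.03, -0.03, 0.16, 0, 0, 0]])

```text
clock: 20.55
eef_pos: [618.5, -93.0, 62.2]
eef_rot: [3.14, 0.0, 1.621]
wrist_force: [-4.3, 5.8, 10.6]
finger_gap: 11.7
```

Run:
```python
from h import *; from cell import read_state,camera
s=read_state(); print(s["clock"],s["eef_pos"],s["eef_rot"],s["wrist_force"],s["moment"],s["finger_gap"])
c=camera("side"); pickle.dump(c,open("side8.pkl","wb"));cv2.imwrite("pics/side8.png",cv2.resize(c["pixels"][170:240,310:380,::-1],None,fx=8,fy=8,interpolation=cv2.INTER_CUBIC))
```

```text
20.55 [618.50277089 -92.97097336  62.2460474 ] [3.14020809e+00 2.30230170e-04 1.62092843e+00] [-4.28317865  5.84807434 10.55058326] [ 0.8855333   1.14517003 -0.02773356] 11.72874601647234
```

View pics/side8.png

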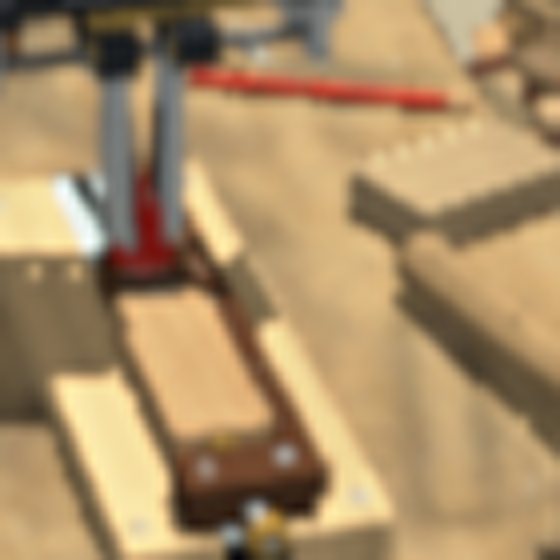

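Emit:
servo_tool(series=[[0.01, -0.01, 0.02, 0, 0, 0], [0.02, -0.02, 0.04, 0, 0, 0], [0.02, -0.03, 0.06, 0, 0, 0], [0.02, -0.04, 0.08, 0, 0, 0], [0.02, -0.04, 0.1, 0, 0, 0], [0.02, -0.04, 0.12, 0, 0, 0], [0.02, -0.04, 0.14, 0, 0, 0], [0.02, -0.04, 0.16, 0, 0, 0], [0.02, -0.04, 0.16, 0, 0, 0], [0.02, -0.04, 0.16, 0, 0, 0]])

```text
clock: 21.43
eef_pos: [618.5, -93.0, 61.1]
eef_rot: [3.139, 0.001, 1.621]
wrist_force: [-3.9, 5.0, 13.6]
finger_gap: 11.8
```

Emit:
servo_tool(series=[[0.02, 0, 0, 0, 0, 0.0], [0.03, 0, 0.01, 0, 0, 0.03], [0.03, 0, 0.02, 0, 0, 0.09], [0.03, 0, 0.02, 0, 0, 0.16], [0.03, 0, 0.02, 0, 0, 0.23], [0.03, 0, 0.02, 0, 0, 0.3], [0.03, 0, 0.02, 0, 0, 0.37], [0.03, 0, 0.02, 0, 0, 0.44], [0.03, 0, 0.02, 0, 0, 0.5], [0.03, 0, 0.02, 0, 0, 0.5]])

```text
clock: 22.27
eef_pos: [618.9, -93.0, 61.2]
eef_rot: [3.138, -0.001, 1.117]
wrist_force: [-1.5, 2.5, 13.9]
finger_gap: 11.5
```

Emit:
servo_tool(series=[[0, 0, 0, 0, 0, 0.05], [0, 0, 0, 0, 0, 0.12], [0, 0, 0, 0, 0, 0.19], [0, 0, 0, 0, 0, 0.26], [0, 0, 0, 0, 0, 0.33], [0, 0, 0, 0, 0, 0.4], [0, 0, 0, 0, 0, 0.47], [0, 0, 0, 0, 0, 0.53], [0, 0, 0, 0, 0, 0.57], [0, 0, 0, 0, 0, 0.57]])

```text
clock: 23.1
eef_pos: [619.3, -93.3, 61.4]
eef_rot: [3.138, -0.003, 0.548]
wrist_force: [0.1, 0.6, 13.1]
finger_gap: 11.9
```

Emit:
servo_tool(series=[[0, 0, 0.01, 0, 0, 0.05], [0, 0, 0.02, 0, 0, 0.12], [0, 0, 0.02, 0, 0, 0.19], [0, 0, 0.02, 0, 0, 0.26], [0, 0, 0.02, 0, 0, 0.33], [0, 0, 0.02, 0, 0, 0.4], [0, 0, 0.02, 0, 0, 0.46], [0, 0, 0.02, 0, 0, 0.5], [0, 0, 0.02, 0, 0, 0.52], [0, 0, 0.02, 0, 0, 0.52]])

```text
clock: 23.93
eef_pos: [619.4, -93.7, 61.3]
eef_rot: [3.139, -0.005, 0.029]
wrist_force: [1.1, -0.9, 12.6]
finger_gap: 12.1
```

Run:
```python
from h import *; from cell import read_state,camera
s=read_state(); print(s["clock"],s["eef_pos"],s["eef_rot"],s["wrist_force"],s["moment"],s["finger_gap"])
c=camera("side"); pickle.dump(c,open("side9.pkl","wb"));cv2.imwrite("pics/side9.png",cv2.resize(c["pixels"][170:240,310:380,::-1],None,fx=8,fy=8,interpolation=cv2.INTER_CUBIC))
```

```text
23.9333 [619.42617065 -93.655393    61.32237576] [ 3.13919615 -0.00532882  0.02948966] [ 1.14584573 -0.93596475 12.63654247] [-0.23666024  0.07332158  0.2210598 ] 12.128767442360251
```

View pics/side9.png

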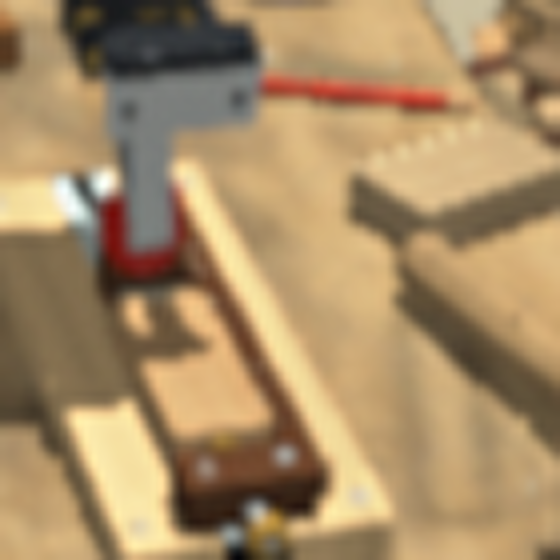

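Emit:
servo_tool(series=[[0, 0.01, 0, 0, 0, -0.01], [0, 0.02, 0, 0, 0, -0.02], [0, 0.03, 0, 0, 0, -0.02], [0, 0.04, 0, 0, 0, -0.02], [0, 0.04, 0, 0, 0, -0.02], [0, 0.04, 0, 0, 0, -0.02], [0, 0.04, 0, 0, 0, -0.02], [0, 0.04, 0, 0, 0, -0.02], [0, 0.04, 0, 0, 0, -0.02], [0, 0.04, 0, 0, 0, -0.02]])

```text
clock: 24.82
eef_pos: [619.4, -93.7, 61.3]
eef_rot: [3.14, -0.005, 0.051]
wrist_force: [1.2, 0.7, 13.9]
finger_gap: 12.2
```

Emit:
servo_tool(series=[[0, 0.01, 0, 0, 0, 0], [0, 0.02, 0, 0, 0, 0], [0, 0.03, 0, 0, 0, 0], [0, 0.04, 0, 0, 0, 0], [0, 0.05, 0, 0, 0, 0], [0, 0.06, 0, 0, 0, 0], [0, 0.06, 0, 0, 0, 0], [0, 0.06, 0, 0, 0, 0], [0, 0.06, 0, 0, 0, 0], [0, 0.06, 0, 0, 0, 0]])

```text
clock: 25.65
eef_pos: [619.4, -93.8, 61.2]
eef_rot: [3.14, -0.005, 0.051]
wrist_force: [0.5, 3.9, 12.5]
finger_gap: 12.0
```

Emit:
servo_tool(series=[[0, 0, -0.03, 0, 0, 0], [0, 0, -0.06, 0, 0, 0], [0, 0, -0.09, 0, 0, 0], [0, 0, -0.12, 0, 0, 0], [0, 0, -0.15, 0, 0, 0], [0, 0, -0.18, 0, 0, 0], [0, 0, -0.21, 0, 0, 0], [0, 0, -0.24, 0, 0, 0], [0, 0, -0.26, 0, 0, 0], [0, 0, -0.26, 0, 0, 0]])

```text
clock: 26.48
eef_pos: [619.3, -93.8, 63.4]
eef_rot: [3.141, -0.005, 0.051]
wrist_force: [1.6, 3.7, 9.1]
finger_gap: 11.8
```

Emit:
servo_tool(series=[[0, 0, -0.02, 0, 0, 0], [0, 0, -0.04, 0, 0, 0], [0, 0, -0.06, 0, 0, 0], [0, 0, -0.08, 0, 0, 0], [0, 0, -0.1, 0, 0, 0], [0, 0, -0.1, 0, 0, 0], [0, 0, -0.1, 0, 0, 0], [0, 0, -0.1, 0, 0, 0], [0, 0, -0.1, 0, 0, 0], [0, 0, -0.1, 0, 0, 0]])

```text
clock: 27.32
eef_pos: [619.2, -93.7, 63.6]
eef_rot: [3.141, -0.004, 0.051]
wrist_force: [5.3, 3.2, 3.0]
finger_gap: 11.6
```

Emit:
servo_tool(series=[[0.02, 0, -0.01, 0, 0, 0], [0.04, 0, -0.02, 0, 0, 0], [0.06, 0, -0.04, 0, 0, 0], [0.06, 0, -0.04, 0, 0, 0], [0.06, 0, -0.04, 0, 0, 0], [0.06, 0, -0.04, 0, 0, 0], [0.06, 0, -0.04, 0, 0, 0], [0.06, 0, -0.04, 0, 0, 0], [0.06, 0, -0.04, 0, 0, 0], [0.06, 0, -0.04, 0, 0, 0]])

```text
clock: 28.15
eef_pos: [619.3, -93.7, 63.6]
eef_rot: [3.141, -0.003, 0.051]
wrist_force: [5.3, 2.4, 4.1]
finger_gap: 11.8
```

Emit:
servo_tool(series=[[0, 0, 0, 0, 0, 0], [0, 0, 0, 0, 0, 0], [0, 0, 0, 0, 0, 0], [0, 0, 0, 0, 0, 0], [0, 0, 0, 0, 0, 0], [0, 0, 0, 0, 0, 0], [0, 0, 0, 0, 0, 0], [0, 0, 0, 0, 0, 0], [0, 0, 0, 0, 0, 0], [0, 0, 0, 0, 0, 0]], gripper=4.0)

```text
clock: 28.98
eef_pos: [618.3, -93.5, 62.7]
eef_rot: [3.142, 0.0, 0.051]
wrist_force: [0.2, -0.8, 0.5]
finger_gap: 39.9
```

Emit:
servo_tool(series=[[0, 0, -0.3, 0, 0, 0], [0, 0, -1, 0, 0, 0], [0, 0, -2.2, 0, 0, 0], [0, 0, -4, 0, 0, 0], [0, 0, -6.5, 0, 0, 0], [0, 0, -9.5, 0, 0, 0], [0, 0, -12, 0, 0, 0], [0, 0, -14, 0, 0, 0], [0, 0, -15, 0, 0, 0], [0, 0, -15, 0, 0, 0]])

```text
clock: 29.82
eef_pos: [619.0, -93.7, 215.9]
eef_rot: [3.14, -0.004, 0.051]
wrist_force: [0.3, 0.4, -0.4]
finger_gap: 40.0
```

Emit:
servo_tool(series=[[0, -2, -0.5, 0, 0, 0], [0, -5, -1, 0, 0, 0], [0, -9, -1.5, 0, 0, 0], [0, -13, -2, 0, 0, 0], [0, -17, -2, 0, 0, 0], [0, -21, -2, 0, 0, 0], [0, -25, -2, 0, 0, 0], [0, -29, -2, 0, 0, 0], [0, -31, -2, 0, 0, 0], [0, -32, -2, 0, 0, 0]])

```text
clock: 30.65
eef_pos: [601.0, 228.9, 231.2]
eef_rot: [3.141, 0.002, 0.054]
wrist_force: [0.0, 0.4, 0.1]
finger_gap: 40.2
```

Run:
```python
from h import *; from cell import read_state,camera
s=read_state(); print(s["clock"],s["eef_pos"],s["wrist_force"],s["finger_gap"])
c=camera("side"); pickle.dump(c,open("side10.pkl","wb"));cv2.imwrite("pics/side10.png",cv2.resize(c["pixels"][170:240,310:380,::-1],None,fx=8,fy=8,interpolation=cv2.INTER_CUBIC))
c=camera("top"); pickle.dump(c,open("top10.pkl","wb"));cv2.imwrite("pics/top10.png",cv2.resize(c["pixels"][165:225,265:395,::-1],None,fx=6,fy=6,interpolation=cv2.INTER_CUBIC))
g=c["pixels"].astype(int)
for v in (187,189,190,191,193): print(v,g[v,354:374].sum(1).__floordiv__(3).tolist())
```

```text
30.65 [601.03054953 228.88406116 231.16159532] [0.00432177 0.39915573 0.12979605] 40.215256110443775
187 [159, 162, 161, 159, 158, 157, 160, 161, 165, 169, 172, 182, 220, 246, 249, 251, 253, 240, 87, 48]
189 [172, 174, 173, 168, 169, 169, 170, 171, 170, 170, 168, 166, 160, 188, 245, 237, 188, 148, 149, 70]
190 [165, 168, 169, 165, 165, 164, 164, 165, 166, 165, 165, 165, 161, 156, 158, 148, 132, 135, 151, 73]
191 [153, 153, 155, 158, 158, 158, 162, 161, 164, 162, 164, 162, 147, 128, 158, 155, 126, 115, 139, 71]
193 [166, 171, 174, 169, 167, 169, 172, 172, 175, 174, 171, 167, 148, 161, 240, 250, 238, 155, 118, 61]
```

View pics/side10.png

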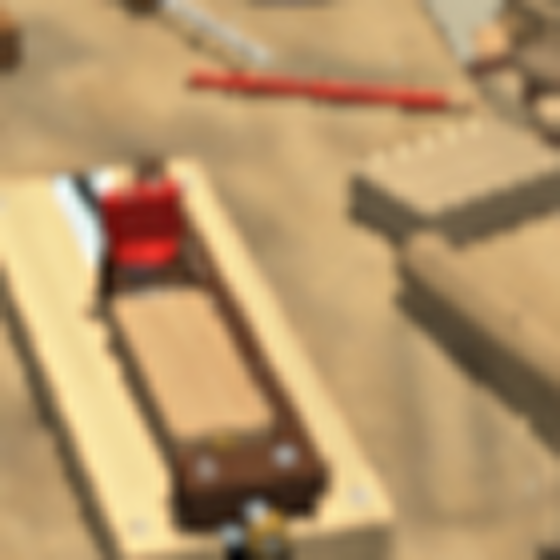

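View pics/top10.png

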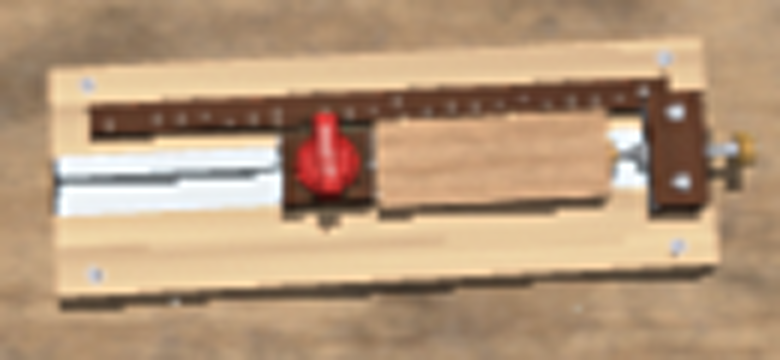

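Run:
```python
from h import *
c=load("top10.pkl"); p=c["pixels"].astype(float); th=.05;t=np.array([-np.sin(th),np.cos(th)])
L=[]
for v in range(184,189):
    w=np.clip(p[v,314:325,2]-70,0,None)*(p[v,314:325,0]>150); L.append(((w*np.arange(314,325)).sum()/w.sum(),v)) if w.sum()>60 else None
print(np.round(L,2).tolist(), [float((t@onz(c,u,v,90.2)[:2]).round(1)) for u,v in L])
for v in range(185,199,2): print(v,p[v,308:334].mean(1).astype(int).tolist())
a=onz(c,365.75,187,46); print("sample -y t",t@a[:2])
s=load("side10.pkl")["pixels"]; cv2.imwrite("pics/s11.png",cv2.resize(s[190:215,315:350,::-1],None,fx=20,fy=20,interpolation=cv2.INTER_NEAREST))
```

```text
[[318.69, 186.0], [318.69, 187.0], [318.71, 188.0]] [-122.3, -122.2, -122.0]
185 [63, 59, 79, 100, 68, 62, 59, 50, 48, 69, 117, 128, 102, 48, 42, 44, 38, 39, 45, 93, 140, 144, 145, 164, 190, 175]
187 [129, 129, 128, 112, 73, 70, 68, 73, 65, 70, 138, 170, 110, 69, 67, 67, 68, 70, 92, 145, 175, 170, 167, 171, 170, 169]
189 [223, 226, 214, 134, 65, 60, 67, 81, 87, 90, 135, 168, 119, 90, 96, 86, 64, 62, 85, 135, 170, 167, 168, 170, 173, 170]
191 [244, 246, 241, 175, 73, 57, 71, 99, 109, 96, 114, 146, 132, 103, 112, 90, 85, 63, 83, 143, 183, 180, 176, 173, 174, 173]
193 [148, 152, 169, 179, 73, 50, 59, 89, 105, 110, 111, 153, 160, 115, 108, 84, 74, 64, 73, 119, 163, 159, 159, 157, 156, 155]
195 [244, 243, 249, 239, 91, 56, 60, 63, 83, 78, 86, 116, 113, 96, 67, 59, 50, 63, 67, 115, 173, 174, 174, 175, 171, 168]
197 [240, 242, 247, 233, 89, 59, 68, 68, 57, 37, 37, 38, 38, 40, 46, 68, 70, 67, 71, 122, 179, 170, 167, 169, 171, 171]
sample -y t -267.06302567726266
```

View pics/s11.png

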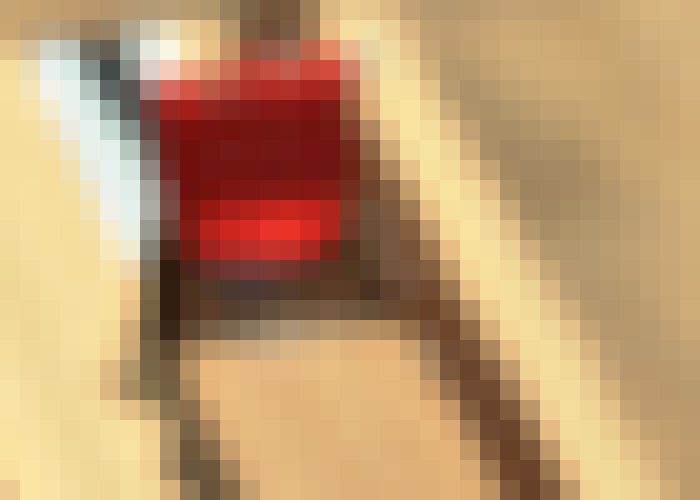

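Run:
```python
from cell import read_state,sign_off
s=read_state(); print(s["clock"],s["qd"].round(3),s["wrist_force"].round(2))
print(sign_off())
```

```text
30.75 [-0.053 -0.019  0.014 -0.005 -0.002 -0.023] [ 0.27 -0.19 -0.52]
the job is handed in; nothing more can be done
None
```

The length stop is set and locked against the sample, and I handed the job in at 30.75 s. No verdict came back.

**What I did**
- I gripped the stop by its red wing and lifted it off the parking block. The green look-alike stayed untouched.
- The foot went through the slot and the key seated with no sideways load.
- I slid the stop along until the sample came up hard against the brass button. The wrist force along the rail jumped to about 5 N there.
- I pressed the knob to about 13–14 N, which is roughly 2.5–3 mm. I turned it 90° clockwise until it met its limit, nudged the stop home with about 4 N, let the spring up and released.

**Last checks**
- **Sample at the button:** its near end measures −267.1 mm along the slot, against about −267 ± 1.5 mm for the button face.
- **Stop at the sample:** the stop's centre is 25.0 mm from the sample's other end, where 25 mm means touching. The reading is good to about ±1 mm.
- **Knob:** the wing lies crosswise in both camera views. On lifting, the upward force dropped from 9 N to 3 N within 0.2 mm, so the lips are holding the head.
- **Robot and bench:** the gripper is well clear. The pencil and screwdriver look undisturbed in the last pictures, but I did not measure the bystanders.

**What disagreed**
- The board's outer edges put the slot centre about 2 mm from where the rail and fence put it. I used the rail and fence value, and the foot went in cleanly.
- Sideways force while pressing and turning reached 7 N along the slot and 5 N across it. Both had gone once I released the knob.

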